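# Tip the medallion out from under the guard and lay it on the gilding stand

### The job

Tip the guarded tray fully down by its handle so that the brass medallion slides out from under the wires into the notched corner; pick it up there and lay it flat on the sloping board under the magnifier, resting against the two pins. The wooden block now lying on that board belongs in the white dish. Never let the medallion fall to the table, do not knock the magnifier, and leave the other things where they are.

Things in the scene. Friction and masses are not known exactly. Their poses are not given: they have to be found in the camera images.
- tray (a joint): Tilt of the rocking aluminium tray about its level axle: 0 level (start), 0.61 rad (35 degrees) fully tipped, at its stop. Stiff hinge: it stays where it is left; about 7 N at the handle, pushed down or pulled down along its arc, moves it.
- foot: Fixed steel foot of the tray; origin on the table under the middle of the axle, z up. The axle lies along this frame's y, 105 mm above the table. The tray's low corner tips down towards this frame's -x. The tray's yaw is the foot's.
- handle (a point): Grip point of the tray's handle: a round steel bar 10 mm thick parallel to the axle, free for 100 mm from here towards the tray and 20 mm outward to a 15 mm black end ball. Beside the low corner: from the axle's middle at x -100, y +142 mm in the foot's frame, 17 mm above the axle when level; it swings down and inward about the axle as the tray tips (60 mm lower at the stop). Axes turn with the tray.
- notch (a point): Centre of the medallion's underside once it has slid home in the low corner, on the tray floor, 87.7 mm from the axle; axes turn with the tray (z normal to the floor, -x downhill, y along the axle). The corner itself is cut away 35 mm wide, floor and 14 mm walls, so a finger fits beyond the disc on the downhill side; the uphill side is clear floor for 70 mm from this point, then wires.
- medallion: Loose plain brass disc, 60 mm across, 6 mm thick, about 140 g, slippery on the tray and board; origin at the centre of its underside. Starts flat on the tray floor (a square of 184 mm inside, standing on its corner as seen from the robot) under five 4 mm guard wires that run 13 mm above the floor over the uphill part, so it cannot be reached there.
- board: Sloping wooden board, fixed, 150 wide, 130 mm up the slope, facing the robot at 30 degrees. Origin on its upper face where the centre of the medallion's underside belongs; z normal to the face, x up the slope, y level. Face from x -45 to +85 mm. The two 8 mm steel pins stand 9 mm proud at x -26, y +-22 mm; the medallion resting against both is at home.
- lamp: Fixed magnifier over the board: white frame 160 x 180 mm with a clear pane, 320 to 350 mm above the table, on a rod behind the board. Origin on the table under the board's origin, same yaw as the board. The frame spans x -35 to +125 mm, y +-90 mm here, so the board can be reached only with the tool tilted to the slope.
- block: Loose wooden block with a cork underside, 28 mm (own x) x 54 mm (own y) x 24 mm thick (own z), 30 g, origin at the centre of its underside. Starts lying flat on the sloping board, against the two pins, cork down.
- dish: White open plastic dish, fixed, 120 (x) x 90 (y) x 24 mm high, walls 4 mm, floor 4 mm; origin on the table under its centre. Between tray and stand, a little farther back.
- brush_jar: Glass jar of brushes, loose, 76 mm across, 130 mm high, brushes to 265 mm; origin under its centre. Bystander.
- size_bottle: Amber glass bottle, loose, 60 mm across, 150 mm high; origin under its centre. Bystander.
- paint_jar: Small closed glass jar with a black cap, loose, 48 mm across, 50 mm high; origin under its centre. Bystander between tray and stand.
- saucer: White saucer, loose, 130 mm across, 20 mm high; origin under its centre. Bystander.
- leaf_book: Book of gold leaf, loose, 90 x 98 x 14 mm; origin under its centre. Bystander.
- tube: Paint tube lying flat, loose, 22 mm thick, 95 mm along its x; origin under its middle. Bystander.
- burnisher: Brush lying flat, loose, 170 mm along its x, handle to -x; origin at its middle on the table. Bystander.
Things that resemble listed ones, but are neither listed nor needed, are in the scene too. There is more than one size of the medallion; the one meant has the size given above.

How it is judged:
On the way:
1. the tray is tipped fully down and the medallion lies in its notched corner (value of joint tray above 0.5 rad and distance between medallion and notch below 0.007 m), for 0.2 s.
At the end, for the whole second after the job is handed in: The medallion lies flat on the board (within 0.1 rad), at rest, its centre within 6 mm of its place against the pins; the block lies in the dish at rest (its centre inside the rim and under 40 mm high) (x of medallion in the frame of board between -0.006 and 0.006 m and y of medallion in the frame of board between -0.006 and 0.006 m and z of medallion in the frame of board between -0.003 and 0.004 m and angle between the z axis of medallion and the z axis of board, either way round below 0.1 rad and linear speed of each of medallion, block below 0.01 m/s and x of block in the frame of dish between -0.056 and 0.056 m and y of block in the frame of dish between -0.041 and 0.041 m and height (world z) of block below 0.04 m); the robot touches nothing.
It fails at once if the medallion falls to the table (height (world z) of medallion below 0.025 m).
It fails at once if the magnifier is knocked (over 8 N) (contact force between any of the arm, the fingers, medallion, block and lamp above 8 N).
It fails at once if a bystander is moved more than 30 mm (distance of any of brush_jar, size_bottle, paint_jar, saucer, leaf_book, tube, burnisher from where it was at the start of the episode above 0.03 m).
It also fails if it takes over 66 s, if anything falls off the work surface, if the arm or the gripper's body presses on something with over 40 N, if the wrist force passes 120 N, or if a joint passes its speed limit or range.

### The arm

A 6-joint arm with a two-finger parallel gripper is mounted at the origin on the work surface. World frame = base frame: x ahead of the robot, y to its left, z up, the work surface at z = 0. Lengths are in m, angles in rad, forces in N, time in s.
With the tool pointing down it reaches from about 0.375 to 0.925 m from the base axis. Payload 5.7 kg.
Tool frame: the origin (TCP) lies midway between the tips of the shut fingers; the grasp point (between the pads) lies 19 mm behind it (env.grip_depth is the distance from the TCP to the grasp point, in m); z points along the fingers, y is the line along which they close (so a half turn about z gives the same grasp; the last joint's range is limited). The gripper opens to 88 mm and grips with 3 to 60 N. Pads are 20 mm wide; open, the fingers measure 115 mm over their backs; the gripper's body (75 mm by 178 mm) begins 61 mm behind the grasp point.
Start: joints at [1.076, 0.359, 1.51, -0, 1.272, -0.115], TCP at [0.222, 0.557, 0.223] pointing down, gripper open.
Joint ranges: [-2.97, 2.97], [-1.01, 2.36], [0.21, 2.38], [-0.96, 4.11], [0.2, 2.71], [-2.98, 2.98]. Speed limits (rad/s): [2.39, 2.39, 3.14, 3.14, 3.14, 3.14].

### API

Orientations are given as a unit quaternion [x, y, z, w].
In Python, from bench import env, vision, order gives the robot as it stands. The module is installed in compiled form; this text tells all that it offers.
- The arm moves only by the tool arm_command, never from a script. Its argument "targets" is a list that holds one entry, the list of rows, each a list of 7 numbers: the shift along the tool's x, y, z in units of 500 mm (1.0 is 500 mm), then the turn, a rotation vector about the tool's x, y, z in units of 2 pi rad (1.0 is 2 pi rad), then the closure, from 0 (fully open) to 1 (shut). A call has 1 to 10 rows; each row is the pose to reach, as a shift and turn from the pose commanded when the call began, along the tool's axes at that moment, turning the shorter way round; what a row does not reach only later rows make up. A row lasts 1/10 s, in which the tool goes at most 50 mm and 8.59 degrees, less where a joint would pass 70% of its speed; a pose out of reach is approached as far as the arm can. A call with a number of a shift or a turn outside -1 to 1 is refused whole. A call with a gripper value outside its range is refused whole. The fingers move at their own pace and stop on an object; the grip force is fixed at half the most. Time passes only in rows, so rows that repeat a pose let the fingers close. It gives the time, the measured TCP pose, the force, the opening and the grip force at its end, in the units of the state.
- env.observe(): the state, without advancing time (a new reading comes with each control period).
- vision.capture(name): name is "scene" or "top" or "wrist"; returns a dict with "image" (480x640x3 uint8, red, green, blue), "depth" (480x640 float32, m along the optical axis (not along the pixel's ray), 0 where there is no reading), "camera_matrix" (3x3 intrinsics, pixels), "extrinsics" (4x4, takes a point from world to camera coordinates); the wrist camera has in their place "T_tool_cam" (4x4, takes a point from camera to tool coordinates, whose origin is the TCP and whose axes are the flange's). Camera axes: x right, y up, looking along -z (the intrinsics and any distortion apply to the point x, -y, -z); pixel columns grow to the right and rows downward; lengths in m; the calibration is good to about 2 mm. A picture is of the moment at which its call begins: read the wrist's pose just before it.
- order.job_done(): hands the job in; it is judged then, once.
The state is a dict: "t": time; "joint_pos": joint angles; "qd": joint speeds; "tau": joint torques, N m; "tool_pos": TCP position; "eef_rot": TCP orientation; "wrist_force": force on the tool from outside, world axes, zero at the start; "moment": the same for the moment, N m; "opening": opening from 0.0 (shut) to 1.0 (fully open); "grasp_force": force on a finger pad.
Only numpy, scipy, OpenCV 4.12 (cv2) and the standard library are available. Lean on these libraries where they do the work, as an engineer would, in place of code of your own. Each camera call takes 0.05 s, during which the arm holds its last target. There are 200 camera calls.

## Working session

There is one attempt and no reset: what is moved stays moved. The work goes in short steps, Python scripts to look and compute and a tool call to move; the robot and the scene stay as the last step left them, time stands still between calls to the robot, and variables do not carry over. Pictures are saved under pics/ and viewed, at most 13 in all, crops included, and the job is handed in when it is done.

Besides the shell and the picture viewer there is one more tool, called after "Request:" as name(argument=value, ...), one argument or row to a line, values as JSON. arm_command: Moves the arm, as the interface text tells. Shifts and turns lie within -1 to 1; 1 stands for 500 mm of shift or 2 pi rad of turn. Its arguments: {"type":"object","properties":{"targets":{"type":"array","items":{"type":"array","items":{"type":"array","items":{"type":"number"}}}}},"required":["targets"]}

```bash
mkdir -p pics; cat > h.py <<'E'
import numpy as np, cv2
from scipy.spatial.transform import Rotation as R
from bench import env, vision, order
def world(c,u,v,d=None,T=None):
    K=c["camera_matrix"]; d=c["depth"][int(v),int(u)] if d is None else d
    p=np.array([(u-K[0,2])/K[0,0]*d,-(v-K[1,2])/K[1,1]*d,-d,1])
    M=np.linalg.inv(c["extrinsics"]) if "extrinsics" in c else T@c["T_tool_cam"]
    return (M@p)[:3]
def tool():
    s=env.observe();T=np.eye(4);T[:3,:3]=R.from_quat(s["eef_rot"]).as_matrix();T[:3,3]=s["tool_pos"];return T
def rel(T0,p,Rm):
    "shift/turn in move units from T0 to pose p,Rm"
    a=T0[:3,:3].T@(np.array(p)-T0[:3,3]); r=R.from_matrix(T0[:3,:3].T@Rm).as_rotvec()
    return np.round(np.r_[a/.5,r/(2*np.pi)],4)
E
python3 - <<'E'
from h import *
for n in("scene","top"):
    c=vision.capture(n);cv2.imwrite(f"pics/{n}.png",c["image"][...,::-1]);np.savez(f"{n}.npz",**c)
    print(n,c["camera_matrix"].tolist(),np.linalg.inv(c["extrinsics"]).round(3).tolist())
s=env.observe();print(s)
E
```

```text
scene [[508.912681413145, 0.0, 323.5550602330753], [0.0, 508.912681413145, 236.30399012386601], [0.0, 0.0, 1.0]] [[-0.893, -0.407, 0.195, 0.778], [0.451, -0.798, 0.4, 0.539], [-0.007, 0.445, 0.895, 1.206], [0.0, 0.0, 0.0, 1.0]]
top [[481.9619250404277, 0.0, 314.81803619172916], [0.0, 481.9619250404277, 243.38046193453533], [0.0, 0.0, 1.0]] [[0.002, 0.996, -0.091, 0.441], [-1.0, 0.002, 0.005, 0.035], [0.005, 0.091, 0.996, 1.458], [0.0, 0.0, 0.0, 1.0]]
{'t': 0.1, 'joint_pos': array([ 1.07588114e+00,  3.59421694e-01,  1.51130789e+00, -4.43537927e-06,
        1.27251958e+00, -1.15064477e-01]), 'qd': array([-0.00138912, -0.00131911, -0.00341362,  0.00094664, -0.00058667,
       -0.00126598]), 'tau': array([-4.92933907e-05, -5.16357350e+01, -2.71405953e+01,  6.75255130e-02,
        2.75832159e-02,  1.40824078e-06]), 'tool_pos': array([0.22216037, 0.55668512, 0.22190659]), 'eef_rot': array([ 1.88784887e-01,  9.82018116e-01, -7.90670799e-04, -2.46690936e-04]), 'wrist_force': array([-0.59535844, -0.72457948,  0.7649101 ]), 'moment': array([ 0.00187448, -0.02385508,  0.03383519]), 'grasp_force': 0.0, 'opening': 1.0031390561347768}
```

View pics/scene.png

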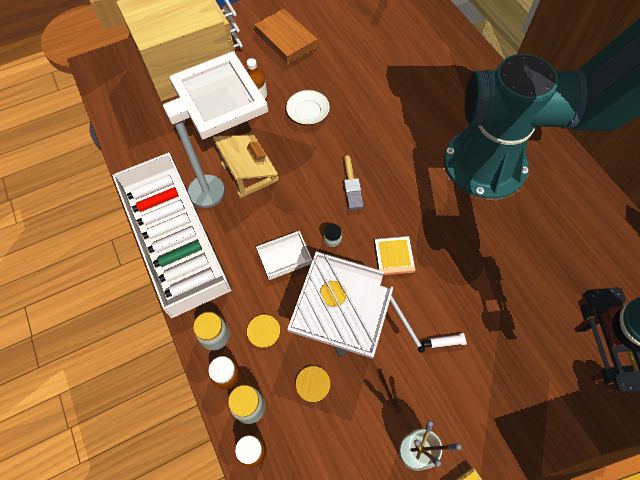

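View pics/top.png

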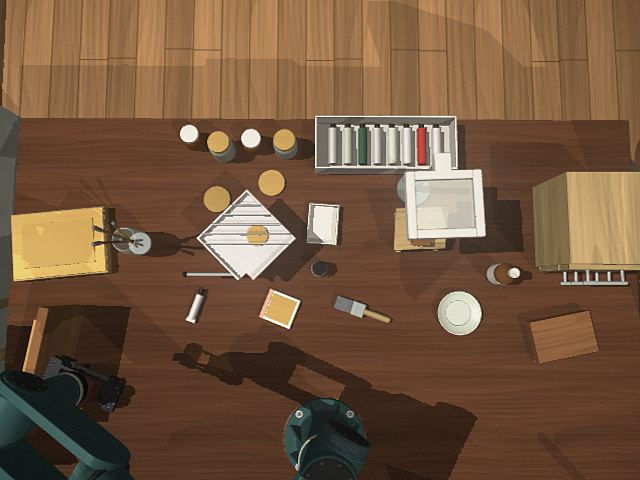

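Candidates for the medallion are the disc on the tray under the wires at top (258,234) and scene (333,293), discs on the table at top (217,199) and (271,182), and jar lids at (219,142) and (285,138). By the description it is the one under the wires. The board is at top (418,228), the dish at (323,224) and the handle bar at (183..240,275).

```bash
python3 - <<'E'
from h import *
t=np.load("top.npz");s=np.load("scene.npz")
a=cv2.resize(t["image"][180:290,175:345],None,fx=4.7,fy=4.7,interpolation=2)[...,::-1]
b=cv2.resize(s["image"][120:210,190:290],None,fx=5,fy=5,interpolation=2)[...,::-1]
cv2.imwrite("pics/ct.png",a);cv2.imwrite("pics/cb.png",b)
t=dict(t);s=dict(s)
for n,c,pts in(("top",t,[(258,234),(217,199),(271,182),(247,192),(294,238),(199,238),(243,278),(186,274),(200,274),(225,275),(308,205),(340,206),(336,243),(308,242),(320,267),(442,205),(300,238)]),("scene",s,[(333,293),(257,148),(235,165),(245,185),(270,178),(421,347),(320,255),(390,292),(373,354),(291,326)])):
    for p in pts: print(n,p,world(c,*p).round(3))
E
```

```text
top (258, 234) [0.589 0.187 0.129]
top (217, 199) [ 0.711  0.328 -0.001]
top (271, 182) [0.763 0.163 0.004]
top (247, 192) [0.708 0.219 0.125]
top (294, 238) [0.578 0.087 0.128]
top (199, 238) [0.579 0.352 0.119]
top (243, 278) [ 0.47   0.246 -0.007]
top (186, 274) [0.478 0.384 0.127]
top (200, 274) [0.478 0.346 0.124]
top (225, 275) [0.476 0.278 0.12 ]
top (308, 205) [ 0.693  0.05  -0.   ]
top (340, 206) [ 0.689 -0.048  0.004]
top (336, 243) [ 0.575 -0.035  0.01 ]
top (308, 242) [0.577 0.049 0.025]
top (320, 267) [0.501 0.014 0.051]
top (442, 205) [ 0.635 -0.269  0.339]
top (300, 238) [0.591 0.074 0.002]
scene (333, 293) [0.589 0.195 0.133]
scene (257, 148) [ 0.574 -0.278  0.089]
scene (235, 165) [ 0.65  -0.239  0.111]
scene (245, 185) [ 0.639 -0.239  0.005]
scene (270, 178) [ 0.569 -0.221  0.016]
scene (421, 347) [0.477 0.387 0.13 ]
scene (320, 255) [0.572 0.097 0.128]
scene (390, 292) [0.473 0.25  0.129]
scene (373, 354) [0.575 0.354 0.127]
scene (291, 326) [0.704 0.217 0.119]
```

View pics/ct.png

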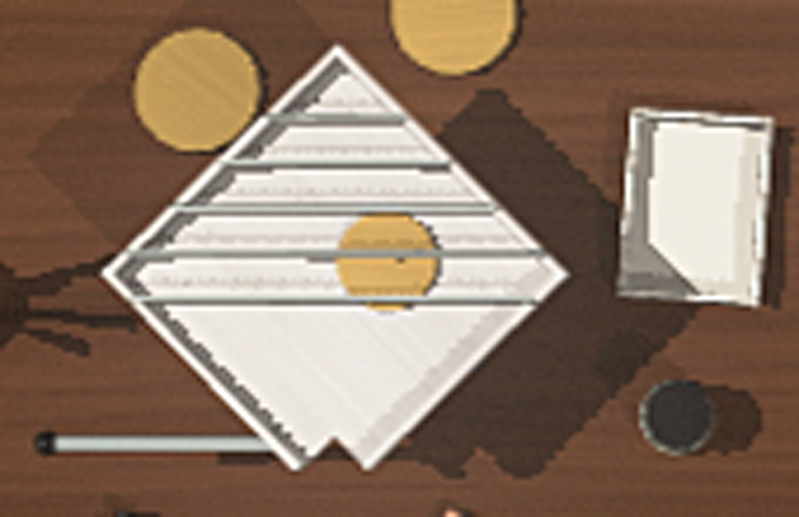

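View pics/cb.png

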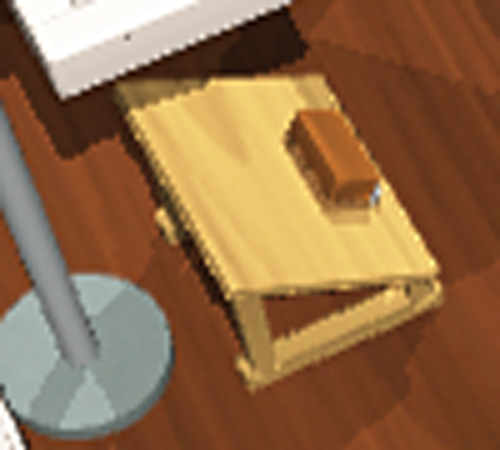

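The tray crop shows a 60 mm disc under the wires at crop (388,262), the handle with its end ball at (45,443), and the notch at (335,440) facing the robot. In the board crop the low edge is at right, (325,75)-(438,275), and the block at (335,150) lies along that edge. Next I'll fit the board.

```bash
python3 - <<'E'
from h import *
s=dict(np.load("scene.npz"))
def W(x,y): return np.array(world(s,190+x/5,120+y/5))
m=np.zeros((480,640),np.uint8)
poly=np.array([[150,100],[260,95],[300,200],[390,260],[245,280]])/5+[190,120]
cv2.fillPoly(m,[poly.astype(int)],1)
P=np.array([world(s,u,v) for v,u in np.argwhere(m)])
c=np.median(P,0);P=P[np.abs(P-c).max(1)<.12]
for _ in range(3):
    c=P.mean(0);n=np.linalg.svd(P-c)[2][2];n*=np.sign(n[2]);r=(P-c)@n;P=P[abs(r)<.004]
print("n",n,"c",c,len(P),"tilt",np.degrees(np.arccos(n[2])),"yaw",np.degrees(np.arctan2(-n[1],-n[0])))
def ray(x,y,h=0):
    o=np.linalg.inv(s["extrinsics"])[:3,3];p=world(s,190+x/5,120+y/5,1.0);d=p-o
    return o+d*(((c+h*n)-o)@n)/(d@n)
for q in [(325,75),(438,273),(235,290),(118,85)]:print("edge",ray(*q).round(4))
for q in [(307,110),(346,117),(378,172),(340,185),(290,140)]:print("blk top",ray(*q,.024).round(4))
E
```

```text
n [-0.50444889 -0.02033002  0.86320218] c [ 0.62541545 -0.26492492  0.09369137] 830 tilt 30.321952192860444 yaw 2.3078544319327166
edge [ 0.5544 -0.3501  0.0502]
edge [ 0.5532 -0.1984  0.0531]
edge [ 0.6617 -0.1954  0.1166]
edge [ 0.6677 -0.3431  0.1166]
blk top [ 0.5809 -0.2988  0.0947]
blk top [ 0.5619 -0.2931  0.0837]
blk top [ 0.5613 -0.2516  0.0843]
blk top [ 0.5852 -0.2431  0.0985]
blk top [ 0.5985 -0.2768  0.1055]
```

```bash
cat >> h.py <<'E'
def Rt(yaw,tilt,flip=0):
    "tool y at azimuth yaw, tool z down tilted fwd by tilt about level axis of azimuth yaw+90 (flip: about yaw axis) -> see use"
    y=np.array([np.cos(yaw),np.sin(yaw),0]);z=np.array([0,0,-1.]);return np.c_[np.cross(y,z),y,z]
E
python3 - <<'E'
from h import *
T=tool()
print(rel(T,(.479,.366,.20),Rt(-.01,0)))
E
```

```text
[-6.185e-01 -1.637e-01  4.400e-02 -2.000e-04  1.000e-04  1.911e-01]
```

Request:
arm_command(
  targets=[
    [[-0.6185, -0.1637, 0.044, 0, 0, 0.191, 0], [-0.6185, -0.1637, 0.044, 0, 0, 0.191, 0], [-0.6185, -0.1637, 0.044, 0, 0, 0.191, 0], [-0.6185, -0.1637, 0.044, 0, 0, 0.191, 0], [-0.6185, -0.1637, 0.044, 0, 0, 0.191, 0], [-0.6185, -0.1637, 0.044, 0, 0, 0.191, 0], [-0.6185, -0.1637, 0.044, 0, 0, 0.191, 0], [-0.6185, -0.1637, 0.044, 0, 0, 0.191, 0], [-0.6185, -0.1637, 0.044, 0, 0, 0.191, 0], [-0.6185, -0.1637, 0.044, 0, 0, 0.191, 0]],
  ],
)

```text
t: 1.1
tool_pos: [0.4788, 0.3665, 0.2003]
eef_rot: [0.709, 0.705, -0.0, -0.0]
wrist_force: [-1.4, -0.2, 0.3]
opening: 1.001
grasp_force: 0.0
```

Request:
arm_command(
  targets=[
    [[0, 0, 0.06, 0, 0, 0, 0], [0, 0, 0.12, 0, 0, 0, 0], [0, 0, 0.18, 0, 0, 0, 0], [0, 0, 0.18, 0, 0, 0, 1], [0, 0, 0.18, 0, 0, 0, 1], [0, 0, 0.18, 0, 0, 0, 1], [0, 0, 0.18, 0, 0, 0, 1], [0, 0, 0.18, 0, 0, 0, 1], [0, 0, 0.18, 0, 0, 0, 1], [0, 0, 0.18, 0, 0, 0, 1]],
  ],
)

```text
t: 2.1
tool_pos: [0.4795, 0.3666, 0.1111]
eef_rot: [0.71, 0.704, 0.0, 0.0]
wrist_force: [-0.4, 0.0, -0.3]
opening: 0.402
grasp_force: 0.0
```

```bash
python3 - <<'E'
from h import *
s=env.observe();print(s["opening"],s["grasp_force"],s["wrist_force"])
T=tool()
A=np.array([.578,0,.105])
for th in np.linspace(0,.62,8)[1:]:
    Q=R.from_rotvec([.0,-th,0]).as_matrix()   # -x end goes down
    b=T[:3,3]+[0,0,.012];v=b-A;v[1]=0
    nb=A+Q@v;nb[1]=b[1]
    Rm=Q.T@T[:3,:3] if 0 else Q@T[:3,:3]
    p=nb+Rm[:,2]*.012
    print(round(th,2),nb.round(3),rel(T,p,Rm))
E
```

```text
0.40245623486154847 0.0 [-0.4077242   0.03171211 -0.34717814]
0.09 [0.478 0.367 0.114] [-0.     -0.0003  0.0175 -0.0141  0.0001 -0.    ]
0.18 [0.478 0.367 0.105] [ 0.      0.0009  0.0349 -0.0282  0.0003 -0.    ]
0.27 [0.478 0.367 0.097] [ 0.      0.0037  0.0522 -0.0423  0.0004 -0.    ]
0.35 [0.479 0.367 0.088] [ 0.0001  0.008   0.0691 -0.0564  0.0005 -0.    ]
0.44 [0.481 0.367 0.079] [ 0.0001  0.0138  0.0856 -0.0705  0.0006 -0.    ]
0.53 [0.484 0.367 0.071] [ 0.0002  0.021   0.1015 -0.0846  0.0008 -0.    ]
0.62 [0.487 0.367 0.062] [ 0.0002  0.0296  0.1167 -0.0987  0.0009 -0.    ]
```

Request:
arm_command(
  targets=[
    [[0, 0, 0, 0, 0, 0, 1], [0, 0, 0, 0, 0, 0, 1], [0, 0, 0, 0, 0, 0, 1], [0, 0, 0, 0, 0, 0, 1], [0, 0, 0, 0, 0, 0, 1], [0, 0, 0, 0, 0, 0, 1], [0, 0, 0, 0, 0, 0, 1]],
  ],
)

```text
t: 2.8
tool_pos: [0.4769, 0.3662, 0.1102]
eef_rot: [0.71, 0.704, -0.002, -0.001]
wrist_force: [-5.1, 1.4, 3.4]
opening: 0.104
grasp_force: 30.0
```

Request:
arm_command(
  targets=[
    [[0, 0, 0.009, -0.007, 0, 0, 1], [0, 0, 0.0175, -0.014, 0, 0, 1], [0, 0.0005, 0.0262, -0.021, 0, 0, 1], [0, 0.001, 0.035, -0.028, 0, 0, 1], [0, 0.002, 0.0435, -0.035, 0, 0, 1], [0, 0.0037, 0.0522, -0.042, 0, 0, 1], [0, 0.006, 0.061, -0.049, 0, 0, 1], [0, 0.008, 0.069, -0.056, 0, 0, 1], [0, 0.011, 0.077, -0.063, 0, 0, 1], [0, 0.014, 0.0855, -0.07, 0, 0, 1]],
  ],
)

```text
t: 3.8
tool_pos: [0.4842, 0.3662, 0.0673]
eef_rot: [0.693, 0.687, 0.153, 0.155]
wrist_force: [-3.1, -4.0, 4.6]
opening: 0.103
grasp_force: 30.0
```

Request:
arm_command(
  targets=[
    [[0, 0, 0.0087, -0.007, 0, 0, 1], [0, 0, 0.0175, -0.014, 0, 0, 1], [0, 0.0005, 0.0262, -0.021, 0, 0, 1], [0, 0.001, 0.035, -0.028, 0, 0, 1], [0, 0.001, 0.037, -0.029, 0, 0, 1], [0, 0.001, 0.037, -0.029, 0, 0, 1], [0, 0.001, 0.037, -0.029, 0, 0, 1]],
  ],
)

```text
t: 4.5
tool_pos: [0.4862, 0.3669, 0.0661]
eef_rot: [0.687, 0.677, 0.175, 0.198]
wrist_force: [-39.9, -6.1, -14.8]
opening: 0.104
grasp_force: 30.0
```

```bash
python3 - <<'E'
from h import *
T=tool();print(env.observe()["wrist_force"])
c=vision.capture("top");np.savez("top2.npz",**c)
cv2.imwrite("pics/tip.png",cv2.resize(c["image"][180:290,175:345],None,fx=4.7,fy=4.7,interpolation=2)[...,::-1])
w=vision.capture("wrist");cv2.imwrite("pics/w1.png",w["image"][...,::-1]);print(w["T_tool_cam"].round(3).tolist())
E
```

```text
[-39.92145585  -6.12732261 -14.83508016]
[[-0.001, 0.955, 0.295, 0.082], [1.0, 0.001, -0.001, 0.0], [-0.001, 0.295, -0.955, -0.161], [0.0, 0.0, 0.0, 1.0]]
```

View pics/tip.png

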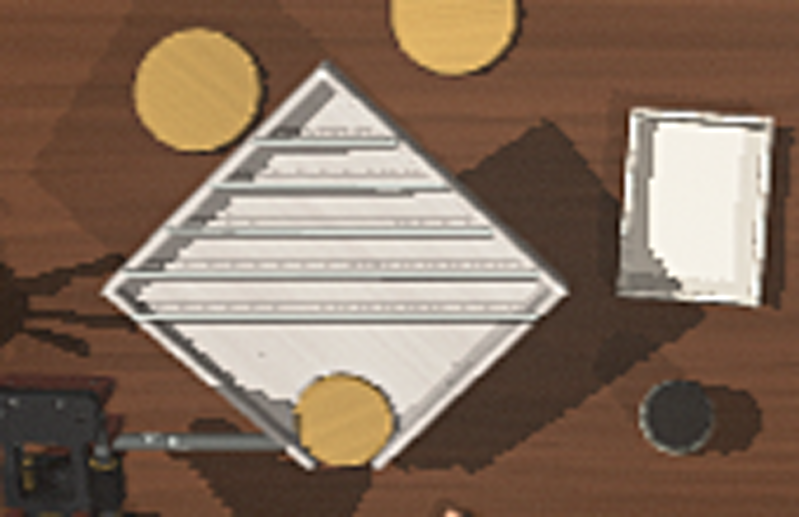

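The disc has slid into the notched corner, at crop (343,420). The tray seems short of its stop and the wrist is loaded, so I'll check the joints.

```bash
python3 - <<'E'
from h import *
s=env.observe()
for k in("joint_pos","tau","tool_pos","wrist_force","moment"):print(k,s[k].round(3))
w=vision.capture("scene");cv2.imwrite("pics/s2.png",cv2.resize(w["image"][200:420,260:560],None,fx=2.6,fy=2.6)[...,::-1])
E
```

```text
joint_pos [ 0.772  0.499  1.97  -0.951  0.486  1.603]
tau [-11.769 -63.678 -43.122  -8.564  -1.454   0.082]
tool_pos [0.486 0.367 0.066]
wrist_force [-40.054  -5.788 -14.229]
moment [-0.751  7.371 -0.696]
```

View pics/s2.png

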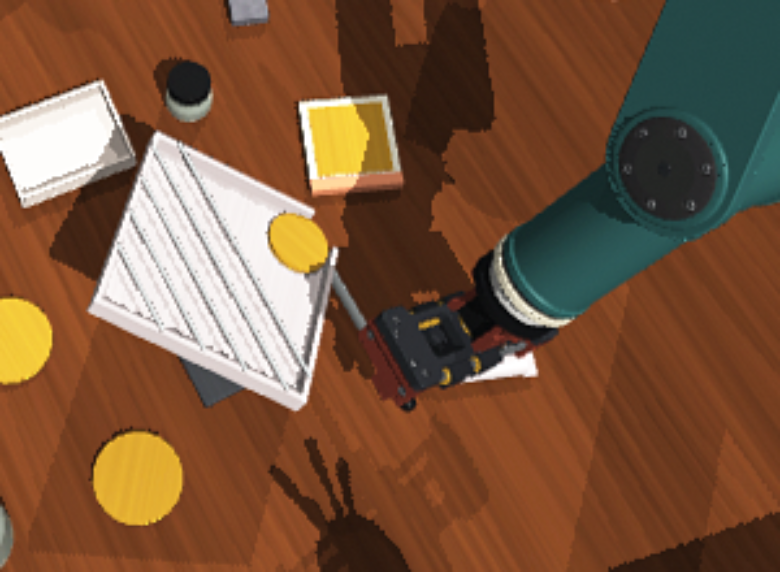

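The arm stopped because joint 4 is at its limit (-0.95), not because of a collision. I'll use less tilt and press the rest of the way down.

```bash
python3 - <<'E'
from h import *
T=tool()
def pose(th,tilt):
    b=np.array([.577,.3665,.105])+R.from_rotvec([0,-th,0]).apply([-.1,0,.017])
    Rm=R.from_rotvec([0,-tilt,0]).as_matrix()@Rt(-.01,0)
    return b+.012*Rm[:,2],Rm
for a in((.455,.25),(.53,.22),(.62,.2)):print(a,rel(T,*pose(*a)))
p,r=pose(.455,.25);T2=np.eye(4);T2[:3,:3]=r;T2[:3,3]=p
for a in((.53,.22),(.62,.2),(.64,.2)):print(a,rel(T2,*pose(*a)))
E
```

```text
(0.455, 0.25) [-0.0009 -0.0074 -0.0011  0.0451  0.0053 -0.0001]
(0.53, 0.22) [-0.0004 -0.0113  0.0135  0.0499  0.0052 -0.0002]
(0.62, 0.2) [ 0.0002 -0.014   0.0315  0.0531  0.0052 -0.0002]
(0.53, 0.22) [ 0.      0.0004  0.0152  0.0048 -0.      0.    ]
(0.62, 0.2) [ 0.      0.0028  0.0332  0.008  -0.0001  0.    ]
(0.64, 0.2) [ 0.      0.0036  0.0371  0.008  -0.0001  0.    ]
```

Request:
arm_command(
  targets=[
    [[0, -0.002, 0, 0.011, 0.001, 0, 1], [0, -0.0037, 0, 0.022, 0.0025, 0, 1], [-0.0005, -0.0055, 0, 0.033, 0.004, 0, 1], [-0.0009, -0.0074, -0.001, 0.045, 0.005, 0, 1], [-0.0009, -0.0074, -0.001, 0.045, 0.005, 0, 1], [-0.0009, -0.0074, -0.001, 0.045, 0.005, 0, 1]],
  ],
)

```text
t: 5.25
tool_pos: [0.4823, 0.369, 0.0669]
eef_rot: [0.705, 0.698, 0.087, 0.087]
wrist_force: [-28.8, -2.4, -9.4]
opening: 0.103
grasp_force: 30.0
```

```bash
cat >> h.py <<'E'
def st():
    s=env.observe();print(*[(k,np.round(s[k],4).tolist()) for k in("t","joint_pos","tool_pos","eef_rot","wrist_force","opening")])
def pose(th,tilt):
    b=np.array([.577,.3665,.105])+R.from_rotvec([0,-th,0]).apply([-.1,0,.017])
    Rm=R.from_rotvec([0,-tilt,0]).as_matrix()@Rt(-.01,0)
    return b+.012*Rm[:,2],Rm
E
python3 - <<'E'
from h import *
st();T=tool();z=T[:3,2];print(np.degrees(np.arccos(-z[2])),T[:3,3]-.012*z)
for a in((.53,.2),(.62,.2),(.64,.2)):print(a,rel(T,*pose(*a)))
E
```

```text
('t', 5.25) ('joint_pos', [0.6306, 0.4806, 1.8157, -0.2384, 0.6601, 0.8158]) ('tool_pos', [0.4823, 0.369, 0.0669]) ('eef_rot', [0.7053, 0.6982, 0.0866, 0.0869]) ('wrist_force', [-28.8483, -2.3634, -9.4219]) ('opening', 0.103)
14.088481713370813 [0.47937125 0.3690248  0.07849076]
(0.53, 0.2) [-0.005  -0.0003  0.0195  0.0073  0.0002  0.    ]
(0.62, 0.2) [-0.0049  0.0026  0.0375  0.0073  0.0002  0.    ]
(0.64, 0.2) [-0.0049  0.0035  0.0415  0.0073  0.0002  0.    ]
```

Request:
arm_command(
  targets=[
    [[-0.002, -0.005, 0.008, 0.004, 0, 0, 1], [-0.003, -0.01, 0.016, 0.007, 0, 0, 1], [-0.004, -0.012, 0.024, 0.007, 0, 0, 1], [-0.005, -0.012, 0.032, 0.007, 0, 0, 1], [-0.005, -0.012, 0.038, 0.007, 0, 0, 1], [-0.005, -0.012, 0.042, 0.007, 0, 0, 1], [-0.005, -0.012, 0.042, 0.007, 0, 0, 1]],
  ],
)

```text
t: 5.95
tool_pos: [0.4882, 0.3692, 0.0487]
eef_rot: [0.705, 0.701, 0.077, 0.074]
wrist_force: [-15.6, -6.1, -4.4]
opening: 0.1
grasp_force: 30.0
```

```bash
python3 - <<'E'
from h import *
st();T=tool();z=T[:3,2];print(np.degrees(np.arccos(-z[2])),T[:3,3]-.012*z)
E
```

```text
('t', 5.95) ('joint_pos', [0.6086, 0.5168, 1.7988, -0.1947, 0.6575, 0.7593]) ('tool_pos', [0.4882, 0.3692, 0.0487]) ('eef_rot', [0.7053, 0.7008, 0.0767, 0.0738]) ('wrist_force', [-15.5594, -6.1054, -4.3604]) ('opening', 0.1002)
12.219992144252917 [0.48565178 0.36916366 0.06042796]
```

Request:
arm_command(
  targets=[
    [[0, 0, 0, 0, 0, 0, 0.5], [0, 0, 0, 0, 0, 0, 0.5], [0, 0, 0, 0, 0, 0, 0.5], [0, 0, 0, 0, 0, 0, 0.5], [0, 0, 0, 0, 0, 0, 0], [0, 0, -0.08, 0, 0, 0, 0], [0, 0, -0.16, 0, 0, 0, 0], [0, 0, -0.24, 0, 0, 0, 0], [0, 0, -0.32, 0, 0, 0, 0], [0, 0, -0.34, 0, 0, 0, 0]],
  ],
)

```text
t: 6.95
tool_pos: [0.4616, 0.3752, 0.2253]
eef_rot: [0.704, 0.7, 0.092, 0.076]
wrist_force: [0.9, -0.2, -0.2]
opening: 0.973
grasp_force: 0.0
```

```bash
cat > fk.py <<'E'
from h import *
from scipy.optimize import least_squares
D=[([1.076,.3594,1.5113,0,1.2725,-.1151],[.2222,.5567,.2219]),([.772,.499,1.97,-.951,.486,1.603],[.486,.367,.066]),
([.6306,.4806,1.8157,-.2384,.6601,.8158],[.4823,.369,.0669]),([.6086,.5168,1.7988,-.1947,.6575,.7593],[.4882,.3692,.0487])]
Ry=lambda a:R.from_euler("y",a).as_matrix();Rz=lambda a:R.from_euler("z",a).as_matrix()
S=[-1,1]
def fk(q,k,s4=1):
    a1,d1,L2,a3,L4,L6=k
    A=Rz(q[0]);p=A@[a1,0,d1];A=A@Ry(q[1]);p=p+A@[0,0,L2];A=A@Ry(q[2]);p=p+A@[a3,0,L4]
    A=A@Rz(s4*q[3])@Ry(q[4]);p=p+A@[0,0,L6];A=A@Rz(s4*q[5]);return p,A
E
python3 - <<'E'
from fk import *
st()
s=env.observe();D.append((s["joint_pos"],s["tool_pos"]))
for s4 in(1,-1):
    r=least_squares(lambda k:np.r_[np.concatenate([fk(q,k,s4)[0]-p for q,p in D]),.01*(k-np.array([0,.4,.4,0,.4,.3]))],[0.,.4,.4,0,.4,.3])
    print(s4,r.x.round(4),[np.abs(fk(q,r.x,s4)[0]-p).max().round(4) for q,p in D])
    print(fk(D[-1][0],r.x,s4)[1].round(3).tolist())
print(tool().round(3).tolist())
E
```

```text
('t', 6.95) ('joint_pos', [0.6472, 0.255, 1.688, -0.1501, 0.9983, 0.7219]) ('tool_pos', [0.4616, 0.3752, 0.2253]) ('eef_rot', [0.7041, 0.6999, 0.0925, 0.0765]) ('wrist_force', [0.8872, -0.1875, -0.1725]) ('opening', 0.9728)
1 [ 0.1446  0.0863  0.358  -0.0358  0.3353  0.1334] [np.float64(0.0633), np.float64(0.0222), np.float64(0.0245), np.float64(0.0302), np.float64(0.0344)]
[[-0.971, 0.003, 0.237], [0.009, 1.0, 0.022], [-0.237, 0.023, -0.971]]
-1 [ 0.2609 -0.0609  0.1549 -0.155   0.2561 -0.0677] [np.float64(0.0656), np.float64(0.0432), np.float64(0.0214), np.float64(0.0317), np.float64(0.0315)]
[[-0.257, -0.963, 0.086], [-0.937, 0.27, 0.222], [-0.237, -0.023, -0.971]]
[[0.003, 0.971, 0.237, 0.462], [1.0, -0.009, 0.022, 0.375], [0.023, 0.237, -0.971, 0.225], [0.0, 0.0, 0.0, 1.0]]
```

```bash
cat >> fk.py <<'E'
Rx90=Rz(-np.pi/2)
def fk(q,k):
    a1,d1,L2,a3,L4,L6,b,a5=k
    A=Rz(q[0]);p=A@[a1,b,d1];A=A@Ry(q[1]);p=p+A@[0,0,L2];A=A@Ry(q[2]);p=p+A@[a3,0,L4]
    A=A@Rz(q[3])@Ry(q[4]);p=p+A@[a5,0,L6];A=A@Rz(q[5]);return p,A
D.append(([0.6472,0.255,1.688,-0.1501,0.9983,0.7219],[.4616,.3752,.2253]))
k0=np.array([0,.4,.4,0,.4,.3,.07,0])
def fit():
    return least_squares(lambda k:np.r_[np.concatenate([fk(q,k)[0]-p for q,p in D]),.003*(k-k0)],k0).x
E
python3 - <<'E'
from fk import *
k=fit();print(k.round(4),[np.abs(fk(q,k)[0]-p).max().round(4) for q,p in D])
for q,p in D:print((fk(q,k)[0]-p).round(4))
E
```

```text
[9.000e-04 2.664e-01 6.102e-01 1.118e-01 4.331e-01 3.809e-01 6.890e-02
 2.000e-04] [np.float64(0.0001), np.float64(0.0001), np.float64(0.0), np.float64(0.0001), np.float64(0.0001)]
[-0.0001  0.      0.    ]
[-0.     -0.0001 -0.0001]
[0. 0. 0.]
[0.0001 0.     0.0001]
[ 0.     -0.     -0.0001]
```

```bash
cat >> fk.py <<'E'
lo=np.array([-2.97,-1.01,.21,-.96,.2,-2.98]);hi=np.array([2.97,2.36,2.38,4.11,2.71,2.98])
K=fit();C=Rz(np.pi/2)
def ik(p,Rm,seeds=6):
    best=None;rng=np.random.default_rng(0)
    for i in range(seeds):
        q0=np.clip([np.arctan2(p[1],p[0]),.4,1.6,[0,0,3.1][i%3],1.,rng.uniform(-2,2)],lo+.01,hi-.01)
        r=least_squares(lambda q:np.r_[fk(q,K)[0]-p,.3*R.from_matrix(Rm.T@fk(q,K)[1]@C).as_rotvec()],q0,bounds=(lo,hi))
        if best is None or r.cost<best.cost:best=r
    return best.x.round(3),round(float(np.sqrt(2*best.cost)),4)
def P(az,tdir,tilt):
    "tool y at azimuth az, then tool z tilted from down by tilt towards horizontal azimuth tdir"
    ax=np.array([-np.sin(tdir),np.cos(tdir),0]);return R.from_rotvec(-tilt*ax).as_matrix()@Rt(az,0)
E
python3 - <<'E'
from fk import *
n=np.array([.577,.219,.105])+R.from_rotvec([0,-.61,0]).apply([-.0877,0,.003])
print(n)
for az in(0,np.pi):
  for tl in(.61,.5,.4,.3):
    Rm=P(az,0,tl);print("notch",az,tl,ik(n,Rm),ik(n-.1*Rm[:,2],Rm))
for az in(np.pi/2,-np.pi/2):
    Rm=P(az,0.02,.5236);b=np.array([.593,-.273,.075]);print("board",ik(b,Rm),ik(b-.1*Rm[:,2],Rm))
for az in (0,np.pi):print("dish",ik(np.array([.633,.003,.03]),P(az-.08,0,0)))
E
```

```text
[0.50339827 0.219      0.05721847]
notch 0 0.61 (array([0.452, 0.478, 2.264, 4.11 , 0.3  , 2.571]), 0.0047) (array([ 0.524,  0.195,  2.236, -0.96 ,  0.336,  1.384]), 0.0116)
notch 0 0.5 (array([ 0.411,  0.42 ,  2.15 , -0.96 ,  0.223,  1.317]), 0.0079) (array([ 0.479,  0.192,  2.168, -0.609,  0.396,  0.999]), 0.0)
notch 0 0.4 (array([ 0.387,  0.417,  2.097, -0.534,  0.293,  0.874]), 0.0) (array([ 0.426,  0.196,  2.076, -0.326,  0.526,  0.681]), 0.0)
notch 0 0.3 (array([ 0.357,  0.418,  2.022, -0.249,  0.432,  0.569]), 0.0) (array([ 0.381,  0.218,  1.983, -0.178,  0.669,  0.506]), 0.0)
notch 3.141592653589793 0.61 (array([ 0.452,  0.478,  2.264,  4.11 ,  0.3  , -0.571]), 0.0047) (array([ 0.524,  0.195,  2.236, -0.96 ,  0.336, -1.758]), 0.0116)
notch 3.141592653589793 0.5 (array([ 0.411,  0.42 ,  2.15 , -0.96 ,  0.223, -1.824]), 0.0079) (array([ 0.479,  0.192,  2.168, -0.609,  0.396, -2.143]), 0.0)
notch 3.141592653589793 0.4 (array([ 0.387,  0.417,  2.097, -0.534,  0.293, -2.268]), 0.0) (array([ 0.426,  0.196,  2.076, -0.326,  0.526, -2.461]), 0.0)
notch 3.141592653589793 0.3 (array([ 0.357,  0.418,  2.022, -0.249,  0.432, -2.573]), 0.0) (array([ 0.381,  0.218,  1.983, -0.178,  0.669, -2.635]), 0.0)
board (array([-0.733,  0.482,  1.931,  0.806,  0.476, -2.98 ]), 0.0056) (array([-0.822,  0.293,  1.957,  0.676,  0.638, -2.893]), 0.0)
board (array([-0.744,  0.486,  1.945,  0.87 ,  0.47 ,  0.085]), 0.0) (array([-0.822,  0.293,  1.957,  0.676,  0.638,  0.248]), 0.0)
dish (array([-0.104,  0.618,  1.609, -0.   ,  0.915, -0.024]), 0.0)
dish (array([-0.151,  0.613,  1.625,  0.077,  0.9  ,  2.98 ]), 0.0231)
```

```bash
python3 - <<'E'
from fk import *
n=np.array([.577,.219,.105])+R.from_rotvec([0,-.61,0]).apply([-.0877,0,.003])
b=np.array([.593,-.273,.075])
for rho in(.1,.15,.2,.3):
  Rm=P(0,0,.61)@Ry(rho)
  if Rm[1,2]<0:print("sign?")
  print(rho,"z",Rm[:,2].round(2),"notch",ik(n,Rm),ik(n-.12*Rm[:,2],Rm))
  for az in(-np.pi/2,np.pi/2):
    Bm=P(az,.02,.5236)@Ry(rho);print("   board",az,Bm[:,2].round(2),ik(b,Bm),ik(b-.1*Bm[:,2],Bm))
E
```

```text
0.1 z [ 0.57  0.1  -0.82] notch (array([0.363, 0.464, 2.294, 3.613, 0.249, 2.98 ]), 0.0011) (array([ 0.434,  0.126,  2.31 , -0.96 ,  0.2  ,  1.308]), 0.006)
   board -1.5707963267948966 [ 0.58  0.01 -0.81] (array([-0.791,  0.503,  2.015,  1.236,  0.463, -0.316]), 0.0) (array([-0.893,  0.302,  2.047,  0.954,  0.6  , -0.08 ]), 0.0)
   board 1.5707963267948966 [ 0.41  0.01 -0.91] (array([-0.699,  0.483,  1.871,  0.565,  0.533, -2.725]), 0.0) (array([-0.756,  0.302,  1.864,  0.455,  0.718, -2.634]), 0.0)
0.15 z [ 0.57  0.15 -0.81] notch (array([ 0.301,  0.469,  2.318,  3.229,  0.272, -2.98 ]), 0.0005) (array([ 0.355,  0.091,  2.292, -0.394,  0.2  ,  0.68 ]), 0.0187)
   board -1.5707963267948966 [ 0.62  0.01 -0.78] (array([-0.815,  0.517,  2.048,  1.413,  0.485, -0.513]), 0.0) (array([-0.93 ,  0.314,  2.09 ,  1.104,  0.602, -0.26 ]), 0.0)
   board 1.5707963267948966 [ 0.36  0.01 -0.93] (array([-0.678,  0.486,  1.832,  0.447,  0.58 , -2.595]), 0.0) (array([-0.725,  0.313,  1.816,  0.367,  0.769, -2.531]), 0.0)
0.2 z [ 0.56  0.2  -0.8 ] notch (array([ 0.245,  0.475,  2.335,  2.954,  0.309, 
[... 239 characters left out ...]
, -0.441]), 0.0)
   board 1.5707963267948966 [ 0.32  0.01 -0.95] (array([-0.657,  0.492,  1.793,  0.349,  0.633, -2.488]), 0.0) (array([-0.696,  0.327,  1.767,  0.293,  0.824, -2.443]), 0.0)
0.3 z [ 0.55  0.3  -0.78] notch (array([ 0.125,  0.498,  2.361,  2.554,  0.419, -2.491]), 0.0) (array([ 0.023,  0.117,  2.38 ,  1.383,  0.286, -1.363]), 0.0098)
   board -1.5707963267948966 [ 0.73  0.01 -0.68] (array([-0.888,  0.586,  2.137,  1.81 ,  0.633, -0.988]), 0.0) (array([-1.046,  0.391,  2.21 ,  1.506,  0.695, -0.781]), 0.0)
   board 1.5707963267948966 [ 0.22  0.01 -0.98] (array([-0.618,  0.511,  1.713,  0.202,  0.75 , -2.327]), 0.0) (array([-0.642,  0.364,  1.668,  0.175,  0.944, -2.306]), 0.0)
```

```bash
python3 - <<'E'
from fk import *
for tl in(.3,.36,.4):
    n=np.array([.577,.219,.105])+R.from_rotvec([0,-tl,0]).apply([-.0877,0,.003])
    Rm=P(0,0,tl);print(tl,n.round(3),[ik(n-d*Rm[:,2],Rm)[0].tolist()+[ik(n-d*Rm[:,2],Rm)[1]] for d in(0,.04,.1)])
c=vision.capture("top")
h=cv2.cvtColor(c["image"],cv2.COLOR_RGB2HSV);m=cv2.inRange(h,(15,90,110),(30,255,255));m[:215]=0;m[285:]=0;m[:,:220]=0;m[:,290:]=0
P_=np.array([world(c,u,v) for v,u in np.argwhere(m)]);print(len(P_))
med=np.median(P_,0);P_=P_[np.abs(P_-med).max(1)<.05]
u,v=np.argwhere(m)[:,1],np.argwhere(m)[:,0];print("px",u.min(),u.max(),v.min(),v.max())
cc=P_.mean(0);nn=np.linalg.svd(P_-cc)[2][2];nn*=np.sign(nn[2]);print("disc top centre",cc,"n",nn,"tilt",np.arccos(nn[2]),"span",np.ptp(P_,axis=0))
f=np.array([.577,.219,.105]);print("in tray frame",R.from_rotvec([0,.61,0]).apply(cc-f))
p,r=pose(.61,.24);print("rel",rel(tool(),p,r))
E
```

```text
0.3 [0.492 0.219 0.082] [[0.365, 0.361, 2.022, -0.227, 0.488, 0.552, 0.0], [0.375, 0.28, 2.007, -0.198, 0.583, 0.526, 0.0], [0.391, 0.166, 1.971, -0.169, 0.733, 0.502, 0.0]]
0.36 [0.494 0.219 0.077] [[0.383, 0.368, 2.069, -0.353, 0.391, 0.688, 0.0], [0.396, 0.281, 2.059, -0.296, 0.485, 0.636, 0.0], [0.417, 0.158, 2.03, -0.243, 0.636, 0.589, 0.0]]
0.4 [0.495 0.219 0.074] [[0.395, 0.375, 2.1, -0.481, 0.329, 0.826, 0.0], [0.41, 0.286, 2.093, -0.39, 0.421, 0.74, 0.0], [0.435, 0.157, 2.069, -0.308, 0.572, 0.666, 0.0]]
270
px 238 258 259 276
disc top centre [0.49818266 0.22144351 0.06756279] n [-0.5761649   0.002082    0.81733082] tilt 0.6140332772670034 span [0.04798177 0.05804358 0.041482  ]
in tray frame [-0.08604903  0.00244351  0.01446655]
rel [-2.470e-02 -3.050e-02  3.518e-01 -2.000e-04 -3.400e-03  2.000e-04]
```

The disc is home with the tray at 0.614 rad. Joint 4's range doesn't allow a grasp normal to the floor at that tilt. I'll grip the handle again and ease the tray back to about 0.36 rad so the arm can reach.

Request:
arm_command(
  targets=[
    [[-0.0247, -0.0305, 0.1, 0, -0.003, 0, 0], [-0.0247, -0.0305, 0.2, 0, -0.003, 0, 0], [-0.0247, -0.0305, 0.28, 0, -0.003, 0, 0], [-0.0247, -0.0305, 0.352, 0, -0.003, 0, 0], [-0.0247, -0.0305, 0.352, 0, -0.003, 0, 0.7], [-0.0247, -0.0305, 0.352, 0, -0.003, 0, 1], [-0.0247, -0.0305, 0.352, 0, -0.003, 0, 1], [-0.0247, -0.0305, 0.352, 0, -0.003, 0, 1], [-0.0247, -0.0305, 0.352, 0, -0.003, 0, 1], [-0.0247, -0.0305, 0.352, 0, -0.003, 0, 1]],
  ],
)

```text
t: 8.0
tool_pos: [0.4854, 0.3641, 0.0459]
eef_rot: [0.705, 0.699, 0.082, 0.083]
wrist_force: [-0.9, 0.1, -0.3]
opening: 0.494
grasp_force: 0.0
```

Request:
arm_command(
  targets=[
    [[0, 0, 0, 0, 0, 0, 1], [0, 0, 0, 0, 0, 0, 1], [0, 0, 0, 0, 0, 0, 1], [0, 0, 0, 0, 0, 0, 1], [0, 0, 0, 0, 0, 0, 1], [0, 0, 0, 0, 0, 0, 1]],
  ],
)

```text
t: 8.6
tool_pos: [0.4889, 0.3648, 0.0459]
eef_rot: [0.705, 0.7, 0.084, 0.084]
wrist_force: [9.3, -2.3, 0.2]
opening: 0.105
grasp_force: 30.0
```

```bash
python3 - <<'E'
from h import *
st();T=tool();z=T[:3,2];print(T[:3,3]-.012*z)
p,r=pose(.61,.24);T2=np.eye(4);T2[:3,:3]=r;T2[:3,3]=p
for th in(.53,.45,.36,.33):print(th,rel(T2,*pose(th,.24)))
E
```

```text
('t', 8.6) ('joint_pos', [0.6131, 0.5161, 1.8206, -0.2352, 0.6225, 0.7991]) ('tool_pos', [0.4889, 0.3648, 0.0459]) ('eef_rot', [0.7046, 0.6996, 0.0841, 0.0837]) ('wrist_force', [9.2941, -2.2536, 0.246]) ('opening', 0.1054)
[0.48605521 0.36481116 0.05760723]
0.53 [-0.     -0.0026 -0.016   0.      0.      0.    ]
0.45 [-0.     -0.0039 -0.0322  0.      0.      0.    ]
0.36 [-0.     -0.0039 -0.0504  0.      0.      0.    ]
0.33 [-0.     -0.0035 -0.0565  0.      0.      0.    ]
```

Request:
arm_command(
  targets=[
    [[0, 0, -0.008, 0, 0, 0, 1], [0, -0.001, -0.016, 0, 0, 0, 1], [0, -0.001, -0.024, 0, 0, 0, 1], [0, -0.001, -0.032, 0, 0, 0, 1], [0, -0.001, -0.04, 0, 0, 0, 1], [0, -0.001, -0.048, 0, 0, 0, 1], [0, -0.001, -0.054, 0, 0, 0, 1], [0, -0.001, -0.058, 0, 0, 0, 1], [0, -0.001, -0.058, 0, 0, 0, 1], [0, -0.001, -0.058, 0, 0, 0, 1]],
  ],
)

```text
t: 9.6
tool_pos: [0.4803, 0.3647, 0.0733]
eef_rot: [0.705, 0.7, 0.083, 0.083]
wrist_force: [7.0, 0.2, -3.6]
opening: 0.102
grasp_force: 30.0
```

Request:
arm_command(
  targets=[
    [[0, 0, 0, 0, 0, 0, 0.5], [0, 0, 0, 0, 0, 0, 0.5], [0, 0, 0, 0, 0, 0, 0.5], [0, 0, 0, 0, 0, 0, 0.5], [0, 0, -0.08, 0, 0, 0, 0.2], [0, 0, -0.16, 0, 0, 0, 0.2], [0, 0, -0.24, 0, 0, 0, 0.2], [0, 0, -0.32, 0, 0, 0, 0.2], [0, 0, -0.32, 0, 0, 0, 0.2]],
  ],
)

```text
t: 10.5
tool_pos: [0.4428, 0.3664, 0.2343]
eef_rot: [0.705, 0.699, 0.086, 0.083]
wrist_force: [1.3, 0.5, -0.4]
opening: 0.797
grasp_force: 0.0
```

```bash
cat >> fk.py <<'E'
def disc(c,box,T=None):
    h=cv2.cvtColor(c["image"],cv2.COLOR_RGB2HSV);m=cv2.inRange(h,(15,90,90),(30,255,255));x0,x1,y0,y1=box
    k=np.zeros_like(m);k[y0:y1,x0:x1]=255;m&=k
    n,l,s,_=cv2.connectedComponentsWithStats(m);i=1+s[1:,4].argmax();m=l==i
    p=np.array([world(c,u,v,T=T) for v,u in np.argwhere(m)]);p=p[np.abs(p-np.median(p,0)).max(1)<.05]
    cc=p.mean(0);nn=np.linalg.svd(p-cc)[2][2];nn*=np.sign(nn[2]);return s[i],cc,nn
E
python3 - <<'E'
from fk import *
st()
c=vision.capture("top");print("disc",*disc(c,(220,290,215,285)))
# look pose for wrist camera above board: camera ~ over, choose tool pose tilted .52, 150 mm back
b=np.array([.593,-.273,.075]);Rm=P(-np.pi/2,.02,.5236)
for d in(.1,.13,.16,.2):
    p=b-d*Rm[:,2];print(d,ik(p,Rm),p.round(3),rel(tool(),p,Rm))
p=np.array([.40,-.15,.30]);print("via",ik(p,Rt(-np.pi/2,0)),rel(tool(),p,Rt(-np.pi/2,0)))
w=vision.capture("wrist");print(w["T_tool_cam"].round(3)[:,3])
E
```

```text
('t', 10.5) ('joint_pos', [0.667, 0.2248, 1.7051, -0.1692, 1.0266, 0.7493]) ('tool_pos', [0.4428, 0.3664, 0.2343]) ('eef_rot', [0.7048, 0.6992, 0.086, 0.0829]) ('wrist_force', [1.3191, 0.4685, -0.3902]) ('opening', 0.7972)
disc [237 260  21  21 334] [0.49123124 0.22101179 0.09014106] [-0.32729837 -0.00136662  0.94492005]
0.1 (array([-0.822,  0.293,  1.957,  0.676,  0.638,  0.248]), 0.0) [ 0.543 -0.274  0.162] [-1.2779  0.1736  0.1822 -0.0345  0.0371  0.2471]
0.13 (array([-0.847,  0.237,  1.952,  0.634,  0.699,  0.282]), 0.0) [ 0.528 -0.274  0.188] [-1.2785  0.1566  0.1246 -0.0345  0.0371  0.2471]
0.16 (array([-0.875,  0.182,  1.943,  0.599,  0.764,  0.31 ]), 0.0) [ 0.513 -0.275  0.214] [-1.2792  0.1397  0.0671 -0.0345  0.0371  0.2471]
0.2 (array([-0.913,  0.112,  1.925,  0.561,  0.856,  0.338]), 0.0) [ 0.493 -0.275  0.248] [-1.2801  0.117  -0.0097 -0.0345  0.0371  0.2471]
via (array([-0.521,  0.03 ,  1.74 , -0.   ,  1.371,  1.05 ]), 0.0) [-1.0312 -0.0415 -0.1537  0.0293 -0.0298  0.2475]
[ 0.082  0.    -0.161  1.   ]
```

```bash
python3 - <<'E'
from fk import *
b=np.array([.593,-.273,.075])
for deg in(85,80,75):
    Rm=P(0,.02,.5236)@Rz(-np.radians(deg));  # check y azimuth
    for d in(0,.1,.16): print(deg,d,Rm[:,1].round(2),ik(b-d*Rm[:,2],Rm))
Rm=P(0,.02,.5236)@Rz(-np.radians(80));p=b-.16*Rm[:,2]
v=np.array([.45,0.1,.30]);V=Rt(np.radians(60),.0)
print("via",v,ik(v,V),rel(tool(),v,V))
T=np.eye(4);T[:3,:3]=V;T[:3,3]=v;print(rel(T,p,Rm),p)
E
```

```text
85 0 [0.07 1.   0.05] (array([-0.744,  0.486,  1.945,  0.87 ,  0.47 , -2.969]), 0.0)
85 0.1 [0.07 1.   0.05] (array([-0.822,  0.293,  1.957,  0.676,  0.638, -2.806]), 0.0)
85 0.16 [0.07 1.   0.05] (array([-0.875,  0.182,  1.943,  0.599,  0.764, -2.745]), 0.0)
80 0 [0.15 0.98 0.1 ] (array([-0.744,  0.486,  1.945,  0.87 ,  0.47 , -2.882]), 0.0)
80 0.1 [0.15 0.98 0.1 ] (array([-0.822,  0.293,  1.957,  0.676,  0.638, -2.719]), 0.0)
80 0.16 [0.15 0.98 0.1 ] (array([-0.875,  0.182,  1.943,  0.599,  0.764, -2.657]), 0.0)
75 0 [0.22 0.97 0.14] (array([-0.744,  0.486,  1.945,  0.87 ,  0.47 , -2.795]), 0.0)
75 0.1 [0.22 0.97 0.14] (array([-0.822,  0.293,  1.957,  0.676,  0.638, -2.632]), 0.0)
75 0.16 [0.22 0.97 0.14] (array([-0.875,  0.182,  1.943,  0.599,  0.764, -2.57 ]), 0.0)
via [0.45 0.1  0.3 ] (array([ 0.069,  0.085,  1.68 ,  0.   ,  1.376, -0.978]), 0.0) [-0.5289  0.0539 -0.1325  0.0337  0.0195 -0.1671]
[-0.4837 -0.5858  0.1729 -0.0302 -0.0781 -0.0543] [ 0.51301583 -0.2745999   0.21356397]
```

Request:
arm_command(
  targets=[
    [[-0.53, 0.054, -0.132, 0.034, 0.02, -0.167, 0], [-0.53, 0.054, -0.132, 0.034, 0.02, -0.167, 0], [-0.53, 0.054, -0.132, 0.034, 0.02, -0.167, 0], [-0.53, 0.054, -0.132, 0.034, 0.02, -0.167, 0], [-0.53, 0.054, -0.132, 0.034, 0.02, -0.167, 0], [-0.53, 0.054, -0.132, 0.034, 0.02, -0.167, 0], [-0.53, 0.054, -0.132, 0.034, 0.02, -0.167, 0], [-0.53, 0.054, -0.132, 0.034, 0.02, -0.167, 0]],
  ],
)

```text
t: 11.4
tool_pos: [0.45, 0.0953, 0.2985]
eef_rot: [0.288, 0.958, 0.003, 0.002]
wrist_force: [-0.3, 0.7, 1.0]
opening: 1.0
grasp_force: 0.0
```

Request:
arm_command(
  targets=[
    [[-0.484, -0.586, 0.173, -0.03, -0.078, -0.054, 0], [-0.484, -0.586, 0.173, -0.03, -0.078, -0.054, 0], [-0.484, -0.586, 0.173, -0.03, -0.078, -0.054, 0], [-0.484, -0.586, 0.173, -0.03, -0.078, -0.054, 0], [-0.484, -0.586, 0.173, -0.03, -0.078, -0.054, 0], [-0.484, -0.586, 0.173, -0.03, -0.078, -0.054, 0], [-0.484, -0.586, 0.173, -0.03, -0.078, -0.054, 0], [-0.484, -0.586, 0.173, -0.03, -0.078, -0.054, 0], [-0.484, -0.586, 0.173, -0.03, -0.078, -0.054, 0], [-0.484, -0.586, 0.173, -0.03, -0.078, -0.054, 0]],
  ],
)

```text
t: 12.4
tool_pos: [0.4897, -0.2828, 0.2081]
eef_rot: [0.118, 0.958, 0.022, 0.26]
wrist_force: [-0.6, -0.1, 0.4]
opening: 1.0
grasp_force: 0.0
```

```bash
python3 - <<'E'
from fk import *
st();T=tool();c=vision.capture("wrist");np.savez("wb.npz",T=T,**c);cv2.imwrite("pics/wb.png",c["image"][...,::-1])
E
```

```text
('t', 12.4) ('joint_pos', [-0.9178, 0.163, 1.9896, 0.6193, 0.7337, -2.6578]) ('tool_pos', [0.4897, -0.2828, 0.2081]) ('eef_rot', [0.118, 0.9581, 0.0223, 0.2601]) ('wrist_force', [-0.5831, -0.106, 0.3732]) ('opening', 1.0005)
```

View pics/wb.png

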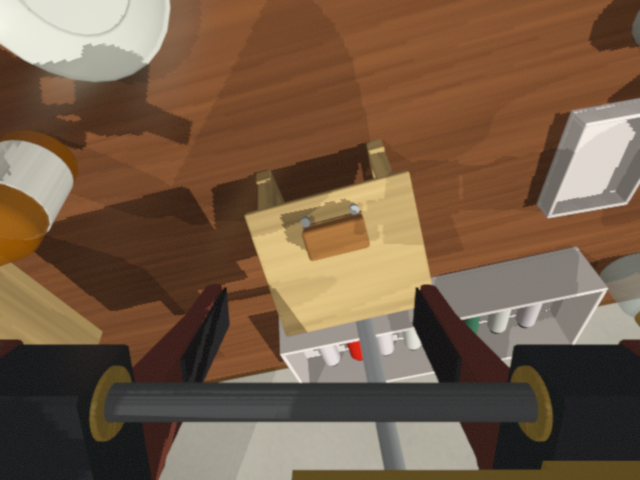

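Wrist view: the pins are at (305,222) and (354,210), with the block centre at (336,238) resting against them. The board's low corners are at (247,215) and (410,174).

```bash
python3 - <<'E'
from fk import *
c=dict(np.load("wb.npz"));T=c["T"]
m=np.zeros((480,640),np.uint8);cv2.fillPoly(m,[np.array([[285,270],[385,245],[405,200],[425,268],[300,318]])],1)
Q=np.array([world(c,u,v,T=T) for v,u in np.argwhere(m)]);Q=Q[np.abs(Q-np.median(Q,0)).max(1)<.1]
for _ in range(3):
    cc=Q.mean(0);n=np.linalg.svd(Q-cc)[2][2];n*=np.sign(n[2]);Q=Q[abs((Q-cc)@n)<.003]
print("n",n.round(4),cc.round(4),len(Q),"tilt",np.arccos(n[2]))
o=(T@c["T_tool_cam"])[:3,3]
def ray(u,v,h=0):
    d=world(c,u,v,1.,T)-o;return o+d*((cc+h*n-o)@n)/(d@n)
e=[ray(247,215),ray(410,174),ray(432,275),ray(292,333)];print("corners",*[x.round(4) for x in e])
pp=[ray(305,222,.009),ray(354,210,.009)];print("pins",*[x.round(4) for x in pp])
bl=[ray(*q,.024) for q in((303,229),(362,213),(368,243),(312,260))];print("blk",*[x.round(4) for x in bl],np.mean(bl,0).round(4))
y=pp[1]-pp[0];y/=np.linalg.norm(y);print("level dir",y.round(3),"edge",((e[1]-e[0])/np.linalg.norm(e[1]-e[0])).round(3))
x=np.cross(y,n);org=np.mean(pp,0)-.009*n+.026*x;print("origin",org.round(4),"from edge",((e[0]+e[1])/2+.045*x).round(4))
E
```

```text
n [-0.5    -0.0176  0.8658] [ 0.6209 -0.2641  0.0912] 6317 tilt 0.5239834358957689
corners [ 0.5573 -0.3479  0.0528] [ 0.5542 -0.2008  0.054 ] [ 0.6379 -0.1968  0.1024] [ 0.6657 -0.34    0.1155]
pins [ 0.5663 -0.2978  0.0694] [ 0.5654 -0.2541  0.0697]
blk [ 0.5604 -0.2991  0.0833] [ 0.5582 -0.2485  0.083 ] [ 0.5811 -0.2489  0.0962] [ 0.5851 -0.2986  0.0975] [ 0.5712 -0.2738  0.09  ]
level dir [-0.021  1.     0.008] edge [-0.021  1.     0.008]
origin [ 0.5928 -0.2754  0.0748] from edge [ 0.5947 -0.2738  0.0759]
```

```bash
cat >> fk.py <<'E'
BO=np.array([.5935,-.2748,.0752]);BR=lambda deg:P(0,.027,.5236)@Rz(-np.radians(deg))
BN=-P(0,.027,.5236)[:,2]
def chain(T,steps):
    for p,Rm in steps:
        print(rel(T,p,Rm),ik(np.array(p),Rm));
E
python3 - <<'E'
from fk import *
Rm=BR(82);g=np.array([.583,-.2735,.0695])+.010*BN
chain(tool(),[(g+.07*BN,Rm),(g,Rm)])
E
```

```text
[-0.0157  0.0271  0.1724 -0.0051  0.0017 -0.0154] (array([-0.824,  0.333,  1.977,  0.733,  0.597, -2.824]), 0.0)
[-0.014   0.0315  0.3123 -0.0051  0.0017 -0.0154] (array([-0.769,  0.47 ,  1.967,  0.881,  0.481, -2.95 ]), 0.0)
```

Request:
arm_command(
  targets=[
    [[-0.0157, 0.0271, 0.09, -0.005, 0.002, -0.01, 0], [-0.0157, 0.0271, 0.172, -0.005, 0.002, -0.01, 0], [-0.015, 0.029, 0.23, -0.005, 0.002, -0.01, 0], [-0.0143, 0.031, 0.28, -0.005, 0.002, -0.01, 0], [-0.014, 0.0315, 0.312, -0.005, 0.002, -0.01, 0], [-0.014, 0.0315, 0.312, -0.005, 0.002, -0.01, 0.2], [-0.014, 0.0315, 0.312, -0.005, 0.002, -0.01, 1], [-0.014, 0.0315, 0.312, -0.005, 0.002, -0.01, 1], [-0.014, 0.0315, 0.312, -0.005, 0.002, -0.01, 1], [-0.014, 0.0315, 0.312, -0.005, 0.002, -0.01, 1]],
  ],
)

```text
t: 13.45
tool_pos: [0.5784, -0.2675, 0.082]
eef_rot: [0.081, 0.962, 0.03, 0.258]
wrist_force: [-0.9, 0.8, 1.7]
opening: 0.647
grasp_force: 30.0
```

Request:
arm_command(
  targets=[
    [[0, 0, 0, 0, 0, 0, 1], [0, 0, 0, 0, 0, 0, 1], [0, 0, 0, 0, 0, 0, 1], [0, 0, 0, 0, 0, 0, 1]],
  ],
)

```text
t: 13.85
tool_pos: [0.5784, -0.2675, 0.082]
eef_rot: [0.081, 0.962, 0.03, 0.258]
wrist_force: [-4.6, 0.1, 6.8]
opening: 0.651
grasp_force: 30.0
```

```bash
python3 - <<'E'
from fk import *
st()
n=BN;T=tool();print((T[:3,3]-BO)@n)
E
```

```text
('t', 13.85) ('joint_pos', [-0.7605, 0.4605, 1.9712, 0.8768, 0.4822, -2.9076]) ('tool_pos', [0.5784, -0.2675, 0.082]) ('eef_rot', [0.0812, 0.9623, 0.0297, 0.2578]) ('wrist_force', [-4.6413, 0.0727, 6.8324]) ('opening', 0.6505)
0.013310721703187211
```

Request:
arm_command(
  targets=[
    [[0, 0, -0.06, 0, 0, 0, 1], [0, 0, -0.14, 0, 0, 0, 1], [0, 0, -0.22, 0, 0, 0, 1], [0, 0, -0.3, 0, 0, 0, 1], [0, 0, -0.34, 0, 0, 0, 1], [0, 0, -0.34, 0, 0, 0, 1]],
  ],
)

```text
t: 14.45
tool_pos: [0.4935, -0.2714, 0.2314]
eef_rot: [0.081, 0.962, 0.028, 0.259]
wrist_force: [-0.1, -0.4, 0.7]
opening: 0.653
grasp_force: 30.0
```

```bash
python3 - <<'E'
from fk import *
st();chain(tool(),[([.45,-.05,.24],Rt(.6,0))])
E
```

```text
('t', 14.45) ('joint_pos', [-0.9103, 0.1327, 1.9535, 0.5901, 0.814, -2.6726]) ('tool_pos', [0.4935, -0.2714, 0.2314]) ('eef_rot', [0.0811, 0.962, 0.0279, 0.2592]) ('wrist_force', [-0.1203, -0.4082, 0.728]) ('opening', 0.6527)
[ 0.1412  0.4256 -0.0535  0.0482  0.0715  0.1247] (array([-0.263,  0.126,  1.788,  0.   ,  1.228, -0.863]), 0.0)
```

Request:
arm_command(
  targets=[
    [[0.141, 0.425, -0.053, 0.048, 0.0715, 0.125, 1], [0.141, 0.425, -0.053, 0.048, 0.0715, 0.125, 1], [0.141, 0.425, -0.053, 0.048, 0.0715, 0.125, 1], [0.141, 0.425, -0.053, 0.048, 0.0715, 0.125, 1], [0.141, 0.425, -0.053, 0.048, 0.0715, 0.125, 1], [0.141, 0.425, -0.053, 0.048, 0.0715, 0.125, 1], [0.141, 0.425, -0.053, 0.048, 0.0715, 0.125, 1], [0.141, 0.425, -0.053, 0.048, 0.0715, 0.125, 1], [0.141, 0.425, -0.053, 0.048, 0.0715, 0.125, 1]],
  ],
)

```text
t: 15.35
tool_pos: [0.4497, -0.0466, 0.237]
eef_rot: [0.467, 0.884, 0.002, -0.005]
wrist_force: [1.1, -0.6, -0.6]
opening: 0.649
grasp_force: 30.0
```

```bash
python3 - <<'E'
from fk import *
st()
Rm=Rt(-.08,0);chain(tool(),[([.633,.002,.10],Rm),([.633,.002,.021],Rm)])
E
```

```text
('t', 15.35) ('joint_pos', [-0.2608, 0.1325, 1.788, 0.0056, 1.2293, -0.8613]) ('tool_pos', [0.4497, -0.0466, 0.237]) ('eef_rot', [0.4671, 0.8842, 0.0017, -0.0046]) ('wrist_force', [1.0985, -0.583, -0.6063]) ('opening', 0.6485)
[-0.1289  0.3579  0.2722 -0.0007 -0.0014  0.108 ] (array([-0.106,  0.529,  1.561,  0.   ,  1.051, -0.026]), 0.0)
[-0.1304  0.3581  0.4302 -0.0007 -0.0014  0.108 ] (array([-0.106,  0.63 ,  1.614,  0.   ,  0.898, -0.026]), 0.0)
```

Request:
arm_command(
  targets=[
    [[-0.065, 0.18, 0.1, 0, -0.001, 0.054, 1], [-0.129, 0.358, 0.2, -0.001, -0.001, 0.108, 1], [-0.129, 0.358, 0.272, -0.001, -0.001, 0.108, 1], [-0.129, 0.358, 0.272, -0.001, -0.001, 0.108, 1], [-0.129, 0.358, 0.272, -0.001, -0.001, 0.108, 1], [-0.129, 0.358, 0.272, -0.001, -0.001, 0.108, 1], [-0.129, 0.358, 0.35, -0.001, -0.001, 0.108, 1], [-0.13, 0.358, 0.4, -0.001, -0.001, 0.108, 1], [-0.13, 0.358, 0.426, -0.001, -0.001, 0.108, 1], [-0.13, 0.358, 0.43, -0.001, -0.001, 0.108, 1]],
  ],
)

```text
t: 16.35
tool_pos: [0.6317, -0.0001, 0.021]
eef_rot: [0.734, 0.679, 0.001, -0.0]
wrist_force: [-0.4, -0.8, -0.0]
opening: 0.648
grasp_force: 30.0
```

Request:
arm_command(
  targets=[
    [[0, 0, 0, 0, 0, 0, 0.15], [0, 0, 0, 0, 0, 0, 0.15], [0, 0, 0, 0, 0, 0, 0.15], [0, 0, 0, 0, 0, 0, 0.15], [0, 0, -0.08, 0, 0, 0, 0.15], [0, 0, -0.16, 0, 0, 0, 0.15], [0, 0, -0.26, 0, 0, 0, 0.15], [0, 0, -0.36, 0, 0, 0, 0.15], [0, 0, -0.42, 0, 0, 0, 0], [0, 0, -0.42, 0, 0, 0, 0]],
  ],
)

```text
t: 17.35
tool_pos: [0.6362, -0.001, 0.2391]
eef_rot: [0.734, 0.679, 0.006, 0.005]
wrist_force: [0.8, 0.3, 0.6]
opening: 0.978
grasp_force: 0.0
```

```bash
python3 - <<'E'
from fk import *
st()
c=vision.capture("top");
for q in((323,224),(323,218),(323,230)):print(world(c,*q).round(3))
print("disc",*disc(c,(220,290,215,285)))
th=.333
T=tool();w=vision.capture("wrist");a=cv2.resize(c["image"][180:290,175:345],None,fx=3,fy=3)[...,::-1]
cv2.imwrite("pics/blk.png",np.vstack([a,np.zeros((10,510,3),np.uint8),cv2.resize(w["image"],(510,240))[...,::-1]]))
E
```

```text
('t', 17.35) ('joint_pos', [-0.1112, 0.3886, 1.421, 0.002, 1.3162, -0.033]) ('tool_pos', [0.6362, -0.001, 0.2391]) ('eef_rot', [0.7344, 0.6787, 0.0059, 0.0053]) ('wrist_force', [0.7895, 0.3162, 0.5596]) ('opening', 0.9779)
[0.589 0.011 0.341]
[0.595 0.012 0.4  ]
[0.573 0.012 0.361]
disc [237 260  21  21 338] [0.49115532 0.22074428 0.09015532] [-0.35190078 -0.01292626  0.93594805]
```

View pics/blk.png

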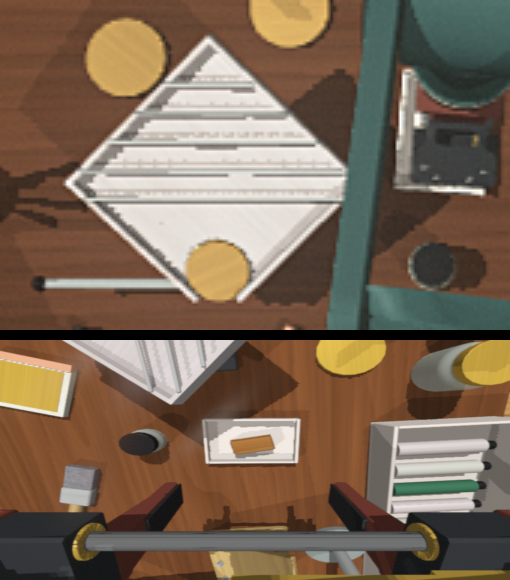

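The block lies in the dish (lower panel, at (252,445)) and the disc is still in its corner (upper panel, at (218,270)). Next is the pick pose above the disc.

```bash
python3 - <<'E'
from fk import *
Rm=P(-.01,0,.345);b=np.array([.4932,.2209,.0845])
chain(tool(),[(b-.12*Rm[:,2],Rm)])
E
```

```text
[ 0.4133 -0.3949  0.0704 -0.0538  0.0022 -0.0109] (array([ 0.422,  0.114,  1.991, -0.209,  0.731,  0.567]), 0.0)
```

Request:
arm_command(
  targets=[
    [[0.21, -0.2, 0, -0.027, 0.001, -0.005, 0], [0.413, -0.395, 0, -0.054, 0.002, -0.011, 0], [0.413, -0.395, 0, -0.054, 0.002, -0.011, 0], [0.413, -0.395, 0.03, -0.054, 0.002, -0.011, 0], [0.413, -0.395, 0.07, -0.054, 0.002, -0.011, 0], [0.413, -0.395, 0.07, -0.054, 0.002, -0.011, 0], [0.413, -0.395, 0.07, -0.054, 0.002, -0.011, 0], [0.413, -0.395, 0.07, -0.054, 0.002, -0.011, 0], [0.413, -0.395, 0.07, -0.054, 0.002, -0.011, 0]],
  ],
)

```text
t: 18.35
tool_pos: [0.4528, 0.2202, 0.1967]
eef_rot: [0.7, 0.693, 0.121, 0.121]
wrist_force: [-0.2, 0.2, 0.4]
opening: 1.001
grasp_force: 0.0
```

```bash
python3 - <<'E'
from fk import *
st();T=tool();c=vision.capture("wrist");np.savez("wd.npz",T=T,**c)
cv2.imwrite("pics/wd.png",c["image"][...,::-1])
s,cc,n=disc(c,(150,490,60,400),T);print(s,cc.round(4),n.round(4),np.arccos(n[2]))
b=cc-.006*n;az=-.01
z=-n;y=np.array([1,0,0]);y=y-y@z*z;y/=np.linalg.norm(y);Rm=np.c_[np.cross(y,z),y,z]
np.savez("g.npz",b=b,Rm=Rm);chain(T,[(b+.03*n,Rm),(b+.002*n,Rm)])
E
```

```text
('t', 18.35) ('joint_pos', [0.4213, 0.1158, 1.9905, -0.2101, 0.7312, 0.5662]) ('tool_pos', [0.4528, 0.2202, 0.1967]) ('eef_rot', [0.7001, 0.6933, 0.1209, 0.1209]) ('wrist_force', [-0.2247, 0.1882, 0.3627]) ('opening', 1.0011)
[ 279  198   79   76 4689] [0.4899 0.223  0.0902] [-0.3366 -0.0028  0.9416] 0.3433385403544815
[ 5.800e-03 -1.900e-03  1.775e-01  1.000e-04  7.000e-04 -1.300e-03] (array([ 0.395,  0.29 ,  2.042, -0.265,  0.505,  0.608]), 0.0)
[ 6.000e-03 -1.900e-03  2.335e-01  1.000e-04  7.000e-04 -1.300e-03] (array([ 0.386,  0.349,  2.05 , -0.297,  0.439,  0.637]), 0.0)
```

View pics/wd.png

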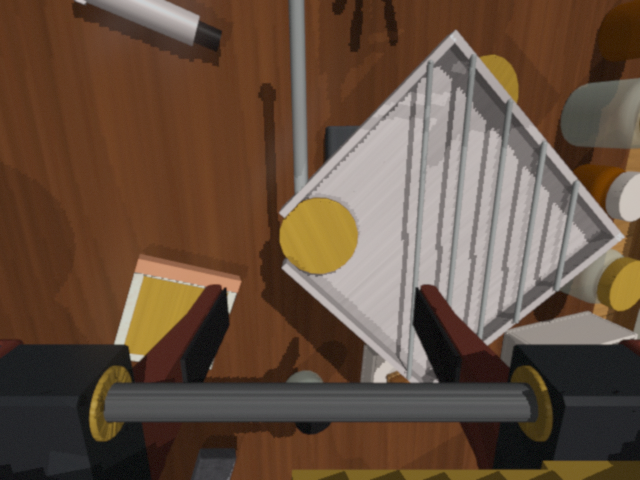

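Wrist view: the disc is seated at (319,236), the downhill side is clear, and the nearest wire, at column 415, is well uphill. Descending with the fingers partly pre-closed.

Request:
arm_command(
  targets=[
    [[0.006, -0.002, 0.08, 0, 0.001, -0.001, 0.12], [0.006, -0.002, 0.14, 0, 0.001, -0.001, 0.12], [0.006, -0.002, 0.18, 0, 0.001, -0.001, 0.12], [0.006, -0.002, 0.21, 0, 0.001, -0.001, 0.12], [0.006, -0.002, 0.225, 0, 0.001, -0.001, 0.12], [0.006, -0.002, 0.233, 0, 0.001, -0.001, 0.12], [0.006, -0.002, 0.233, 0, 0.001, -0.001, 0.12]],
  ],
)

```text
t: 19.1
tool_pos: [0.4913, 0.2231, 0.0871]
eef_rot: [0.698, 0.695, 0.123, 0.119]
wrist_force: [-0.4, -0.9, 0.4]
opening: 0.878
grasp_force: 0.0
```

```bash
python3 - <<'E'
from fk import *
st();g=np.load("g.npz");chain(tool(),[(g["b"]-.002*g["Rm"][:,2],g["Rm"])])
E
```

```text
('t', 19.1) ('joint_pos', [0.3851, 0.3474, 2.0503, -0.2928, 0.4378, 0.635]) ('tool_pos', [0.4913, 0.2231, 0.0871]) ('eef_rot', [0.6978, 0.6955, 0.1231, 0.1192]) ('wrist_force', [-0.3977, -0.8695, 0.4079]) ('opening', 0.8776)
[-0.0002 -0.0004  0.0012  0.0002 -0.0003 -0.0005] (array([ 0.386,  0.349,  2.05 , -0.297,  0.439,  0.637]), 0.0)
```

No contact yet, so I'll close and then lift.

Request:
arm_command(
  targets=[
    [[0, 0, 0.001, 0, 0, 0, 0.3], [0, 0, 0.001, 0, 0, 0, 0.5], [0, 0, 0.001, 0, 0, 0, 1], [0, 0, 0.001, 0, 0, 0, 1], [0, 0, 0.001, 0, 0, 0, 1], [0, 0, 0.001, 0, 0, 0, 1], [0, 0, 0.001, 0, 0, 0, 1]],
  ],
)

```text
t: 19.8
tool_pos: [0.491, 0.2239, 0.0872]
eef_rot: [0.697, 0.696, 0.124, 0.119]
wrist_force: [-2.7, -1.2, 6.4]
opening: 0.67
grasp_force: 30.0
```

Request:
arm_command(
  targets=[
    [[0, 0, -0.01, 0, 0, 0, 1], [0, 0, -0.03, 0, 0, 0, 1], [0, 0, -0.06, 0, 0, 0, 1], [0, 0, -0.1, 0, 0, 0, 1], [0, 0, -0.15, 0, 0, 0, 1], [0, 0, -0.21, 0, 0, 0, 1], [0, 0, -0.26, 0, 0, 0, 1], [0, 0, -0.26, 0, 0, 0, 1], [0, 0, -0.26, 0, 0, 0, 1]],
  ],
)

```text
t: 20.7
tool_pos: [0.4467, 0.2231, 0.2093]
eef_rot: [0.697, 0.696, 0.124, 0.119]
wrist_force: [0.2, 0.4, -1.3]
opening: 0.667
grasp_force: 30.0
```

```bash
python3 - <<'E'
from fk import *
st();T=tool();c=vision.capture("wrist")
cv2.imwrite("pics/hold.png",cv2.resize(c["image"],(480,360))[...,::-1])
for b in((150,490,200,400),):
    try: s,cc,n=disc(c,b,T);print(s,"tool frame",(T[:3,:3].T@(cc-T[:3,3])).round(4),(T[:3,:3].T@n).round(3))
    except Exception as e:print(e)
V=Rt(np.radians(55),0);chain(T,[([.42,0,.27],V)])
E
```

```text
('t', 20.7) ('joint_pos', [0.4284, 0.0895, 1.9833, -0.1975, 0.7602, 0.5525]) ('tool_pos', [0.4467, 0.2231, 0.2093]) ('eef_rot', [0.6972, 0.696, 0.1236, 0.1192]) ('wrist_force', [0.1921, 0.3596, -1.289]) ('opening', 0.6674)
[  257   252   127   119 11853] tool frame [-0.      0.0004 -0.0031] [ 0.01   0.003 -1.   ]
[-0.4454 -0.0079 -0.1349  0.0511  0.0254 -0.1515] (array([-0.165,  0.044,  1.801,  0.   ,  1.296, -1.125]), 0.0)
```

View pics/hold.png

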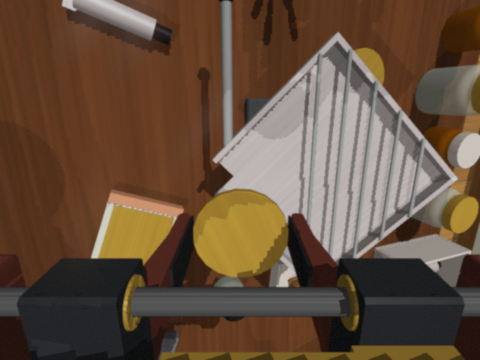

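The disc is held flat and centred at (240,233), with its underside 3 mm beyond the TCP. Carrying it to the board.

Request:
arm_command(
  targets=[
    [[-0.06, 0, -0.03, 0.008, 0.004, -0.02, 1], [-0.12, 0, -0.06, 0.016, 0.008, -0.04, 1], [-0.18, -0.002, -0.09, 0.024, 0.012, -0.06, 1], [-0.24, -0.004, -0.11, 0.032, 0.016, -0.08, 1], [-0.3, -0.006, -0.135, 0.04, 0.02, -0.1, 1], [-0.36, -0.008, -0.135, 0.045, 0.023, -0.12, 1], [-0.42, -0.008, -0.135, 0.051, 0.025, -0.14, 1], [-0.445, -0.008, -0.135, 0.051, 0.025, -0.151, 1], [-0.445, -0.008, -0.135, 0.051, 0.025, -0.151, 1], [-0.445, -0.008, -0.135, 0.051, 0.025, -0.151, 1]],
  ],
)

```text
t: 21.75
tool_pos: [0.4198, 0.0006, 0.2685]
eef_rot: [0.304, 0.953, -0.001, -0.001]
wrist_force: [0.3, 0.4, -2.0]
opening: 0.673
grasp_force: 30.0
```

```bash
python3 - <<'E'
from fk import *
st();Rm=BR(80);chain(tool(),[(BO+.15*BN,Rm)])
E
```

```text
('t', 21.75) ('joint_pos', [-0.1625, 0.0469, 1.8024, -0.0011, 1.2936, -1.1153]) ('tool_pos', [0.4198, 0.0006, 0.2685]) ('eef_rot', [0.304, 0.9527, -0.0006, -0.0006]) ('wrist_force', [0.288, 0.3752, -1.9647]) ('opening', 0.6728)
[-0.4824 -0.3377  0.1269 -0.0347 -0.0768 -0.0689] (array([-0.87 ,  0.204,  1.941,  0.611,  0.749, -2.669]), 0.0)
```

Request:
arm_command(
  targets=[
    [[-0.06, -0.042, 0.016, -0.004, -0.01, -0.009, 1], [-0.12, -0.084, 0.032, -0.009, -0.019, -0.017, 1], [-0.18, -0.126, 0.048, -0.013, -0.029, -0.026, 1], [-0.24, -0.168, 0.063, -0.017, -0.038, -0.034, 1], [-0.3, -0.21, 0.079, -0.022, -0.048, -0.043, 1], [-0.36, -0.252, 0.095, -0.026, -0.058, -0.052, 1], [-0.42, -0.294, 0.11, -0.03, -0.067, -0.06, 1], [-0.482, -0.338, 0.127, -0.035, -0.077, -0.069, 1], [-0.482, -0.338, 0.127, -0.035, -0.077, -0.069, 1], [-0.482, -0.338, 0.127, -0.035, -0.077, -0.069, 1]],
  ],
)

```text
t: 22.75
tool_pos: [0.5191, -0.2774, 0.2056]
eef_rot: [0.085, 0.962, 0.031, 0.259]
wrist_force: [-0.1, 0.7, -1.7]
opening: 0.669
grasp_force: 30.0
```

```bash
python3 - <<'E'
from fk import *
st();T=tool();c=vision.capture("wrist")
s,cc,n=disc(c,(150,490,200,400),T);print("held",s,(T[:3,:3].T@(cc-T[:3,3])).round(4),(T[:3,:3].T@n).round(3))
# pins again: save crop; board plane from depth near
np.savez("wb2.npz",T=T,**c);cv2.imwrite("pics/wb2.png",c["image"][...,::-1])
Rm=BR(80);x=np.cross([-np.sin(.027),np.cos(.027),0],BN)
chain(T,[(BO+.002*x+h*BN,Rm) for h in(.03,.006)])
E
```

```text
('t', 22.75) ('joint_pos', [-0.8733, 0.2049, 1.9397, 0.6171, 0.7525, -2.6747]) ('tool_pos', [0.5191, -0.2774, 0.2056]) ('eef_rot', [0.0846, 0.9618, 0.0311, 0.2585]) ('wrist_force', [-0.0698, 0.7109, -1.667]) ('opening', 0.6686)
held [  223   200   197   170 24486] [-0.0022 -0.0011  0.1502] [-0.001 -0.001 -1.   ]
[-0.0016  0.0008  0.2403  0.0005  0.0004 -0.0003] (array([-0.768,  0.429,  1.944,  0.795,  0.523, -2.816]), 0.0)
[-0.0015  0.0007  0.2883  0.0005  0.0004 -0.0003] (array([-0.75 ,  0.475,  1.938,  0.846,  0.487, -2.859]), 0.0)
```

View pics/wb2.png

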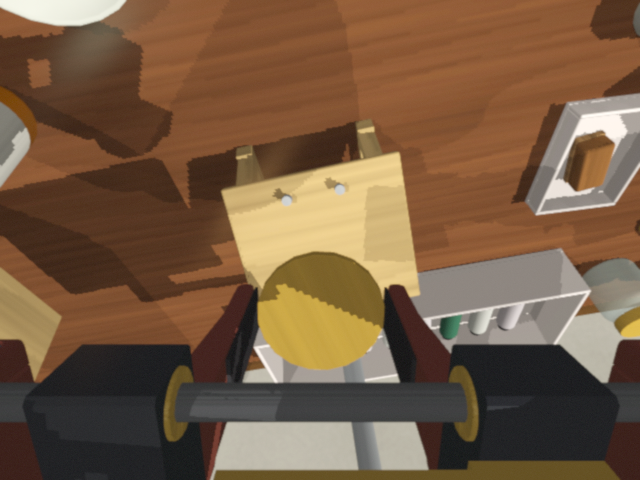

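Pins are visible at (287,201) and (340,189), and the disc is held at (320,310). Checking the origin again from these pixels.

```bash
python3 - <<'E'
from fk import *
c=dict(np.load("wb2.npz"));T=c["T"];o=(T@c["T_tool_cam"])[:3,3]
def ray(u,v,h):
    d=world(c,u,v,1.,T)-o;return o+d*((BO+h*BN-o)@BN)/(d@BN)
p=[ray(287,201,.009),ray(340,189,.009)];y=p[1]-p[0];y/=np.linalg.norm(y);x=np.cross(y,BN)
print(p,y,"org",np.mean(p,0)-.009*BN+.026*x)
E
```

```text
[array([ 0.56683014, -0.29687786,  0.06985591]), array([ 0.5649109 , -0.25305753,  0.06943125])] [-0.04375393  0.99899543 -0.00968126] org [ 0.59285952 -0.27373521  0.07484695]
```

Request:
arm_command(
  targets=[
    [[-0.0016, 0.0008, 0.06, 0, 0, 0, 1], [-0.0016, 0.0008, 0.12, 0, 0, 0, 1], [-0.0016, 0.0008, 0.16, 0, 0, 0, 1], [-0.0016, 0.0008, 0.2, 0, 0, 0, 1], [-0.0016, 0.0008, 0.24, 0, 0, 0, 1], [-0.0016, 0.0008, 0.24, 0, 0, 0, 1]],
  ],
)

```text
t: 23.4
tool_pos: [0.5809, -0.2718, 0.1021]
eef_rot: [0.082, 0.962, 0.032, 0.258]
wrist_force: [-0.6, 0.7, -1.0]
opening: 0.67
grasp_force: 30.0
```

```bash
python3 - <<'E'
from fk import *
st();B=np.array([.5932,-.2742,.0751]);Rm=BR(80);x=np.cross([-np.sin(.03),np.cos(.03),0],BN)
chain(tool(),[(B+.002*x+h*BN,Rm) for h in(.015,.005)])
E
```

```text
('t', 23.4) ('joint_pos', [-0.7656, 0.4294, 1.9456, 0.8023, 0.5263, -2.8241]) ('tool_pos', [0.5809, -0.2718, 0.1021]) ('eef_rot', [0.0818, 0.9622, 0.0318, 0.2578]) ('wrist_force', [-0.6381, 0.7202, -1.0294]) ('opening', 0.6699)
[ 0.0008 -0.0059  0.0289  0.0009  0.0001  0.0006] (array([-0.756,  0.458,  1.942,  0.828,  0.499, -2.843]), 0.0)
[ 0.0008 -0.0061  0.0489  0.0009  0.0001  0.0006] (array([-0.749,  0.477,  1.939,  0.85 ,  0.485, -2.862]), 0.0)
```

Request:
arm_command(
  targets=[
    [[0.0008, -0.006, 0.015, 0.001, 0, 0, 1], [0.0008, -0.006, 0.03, 0.001, 0, 0, 1], [0.0008, -0.006, 0.04, 0.001, 0, 0, 1], [0.0008, -0.006, 0.046, 0.001, 0, 0, 1], [0.0008, -0.006, 0.049, 0.001, 0, 0, 1], [0.0008, -0.006, 0.049, 0.001, 0, 0, 1]],
  ],
)

```text
t: 24.0
tool_pos: [0.5923, -0.2775, 0.082]
eef_rot: [0.083, 0.962, 0.027, 0.259]
wrist_force: [-1.0, -0.2, -1.6]
opening: 0.67
grasp_force: 30.0
```

Request:
arm_command(
  targets=[
    [[0, 0, 0, 0, 0, 0, 0.25], [0, 0, 0, 0, 0, 0, 0.2], [0, 0, 0, 0, 0, 0, 0.15], [0, 0, 0, 0, 0, 0, 0.1], [0, 0, 0, 0, 0, 0, 0.1], [0, 0, 0, 0, 0, 0, 0.1]],
  ],
)

```text
t: 24.6
tool_pos: [0.5924, -0.2774, 0.0821]
eef_rot: [0.083, 0.962, 0.027, 0.259]
wrist_force: [0.1, 0.7, 0.1]
opening: 0.895
grasp_force: 0.0
```

Request:
arm_command(
  targets=[
    [[0, 0, -0.02, 0, 0, 0, 0.1], [0, 0, -0.06, 0, 0, 0, 0.1], [0, 0, -0.12, 0, 0, 0, 0.1], [0, 0, -0.18, 0, 0, 0, 0.1], [0, 0, -0.26, 0, 0, 0, 0.1], [0, 0, -0.34, 0, 0, 0, 0.1], [0, 0, -0.34, 0, 0, 0, 0.1], [0, 0, -0.34, 0, 0, 0, 0.1]],
  ],
)

```text
t: 25.4
tool_pos: [0.5067, -0.2795, 0.2304]
eef_rot: [0.083, 0.962, 0.026, 0.26]
wrist_force: [-0.2, 1.0, -1.2]
opening: 0.898
grasp_force: 0.0
```

```bash
python3 - <<'E'
from fk import *
st();T=tool();c=vision.capture("wrist")
cv2.imwrite("pics/fin.png",c["image"][130:330,200:450].repeat(3,0).repeat(3,1)[...,::-1]);np.savez("wf.npz",T=T,**c)
E
```

```text
('t', 25.4) ('joint_pos', [-0.8949, 0.1546, 1.9291, 0.5845, 0.8038, -2.6519]) ('tool_pos', [0.5067, -0.2795, 0.2304]) ('eef_rot', [0.083, 0.9618, 0.0259, 0.2597]) ('wrist_force', [-0.1952, 0.9678, -1.1519]) ('opening', 0.8982)
```

View pics/fin.png

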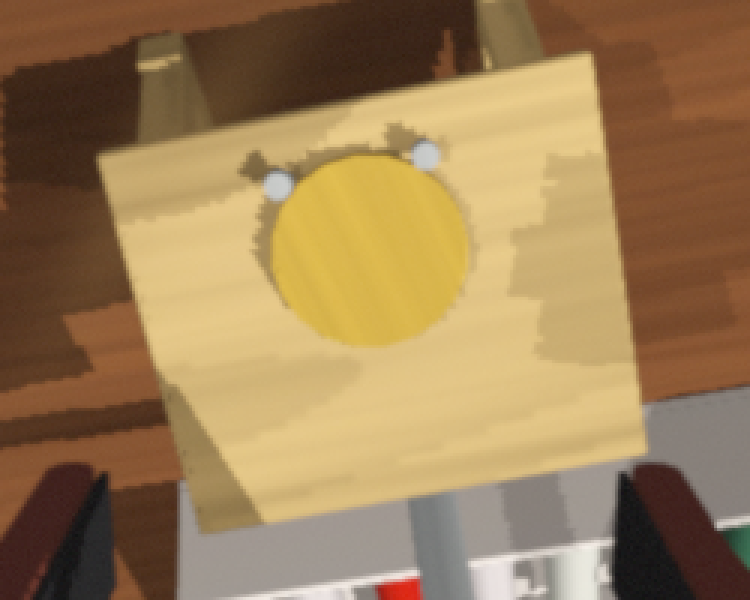

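The disc (crop centre (370,250)) lies flat against both pins at (278,185) and (425,155). Handing in.

```bash
python3 - <<'E'
from h import *
print(order.job_done())
E
```

```text
the job is handed in; nothing more can be done
None
```

I handed the job in at about 25 s without getting a verdict back: the medallion lies flat against both pins, the block is in the dish, and I saw no sign of the magnifier or a bystander being touched. I tipped the tray fully down until the disc was home, then eased it back to about 0.34 rad, because the arm could not reach the disc at full tilt; the tray stays there.

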